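# Lock the bottle rack: pin the swing bar's eye in its yoke

### The arm

A 7-joint arm with a two-finger parallel gripper is mounted at the origin on the work surface. World frame = base frame: x ahead of the robot, y to its left, z up, the work surface at z = 0. Lengths are in mm, angles in rad, forces in N, time in s.
With the tool pointing down it reaches from about 425 to 825 mm from the base axis. Payload 3.6 kg.
Tool frame: the origin (TCP) lies midway between the tips of the shut fingers; the grasp point (between the pads) lies 19 mm behind it; z points along the fingers, y is the direction in which the jaws open and shut (so a half turn about z gives the same grasp; the last joint's range is limited). The gripper opens to 93 mm and grips with 3 to 60 N. Pads are 15 mm wide; open, the fingers measure 128 mm over their backs; the gripper's body (75 mm by 188 mm) begins 65 mm behind the grasp point.
Start: joints at [1.298, 0.615, -0.013, 1.423, 0.008, 1.103, -0.04], TCP at [158.81, -630.271, 218.64] pointing down, gripper open.
Joint ranges: [-3.12, 3.12], [-0.3, 2.06], [-1.34, 1.32], [0.26, 2.42], [-1.36, 4.5], [0.01, 1.98], [-2.84, 2.84]. Speed limits (rad/s): [2.79, 2.79, 3.14, 3.14, 3.14, 3.14, 3.14].

### API

Orientations are given as a unit quaternion [w, x, y, z].
In Python, from cell import robot, viewer, workorder gives the robot as it stands. The module is installed in compiled form; this text tells all that it offers.
- The arm moves only by the tool carry_out, never from a script. Its argument "rows" is a list that holds one entry, the list of rows, each a list of 7 numbers: the finger opening in m, from 0 to 0.093, then the shift along the tool's x, y, z in m, then the turn, a rotation vector about the tool's x, y, z in rad. A call has 1 to 12 rows; each row is the pose to reach, as a shift and turn from the pose commanded when the call began, along the tool's axes at that moment; what a row does not reach only later rows make up. A row lasts 1/12 s, in which the tool goes at most 41.7 mm and 7.16 degrees, less where a joint would pass 70% of its speed; a pose out of reach is approached as far as the arm can. A call with a gripper value outside its range is refused whole. The fingers move at their own pace and stop on an object; "newtons" is the grip in N (left out, the last holds). Time passes only in rows, so rows that repeat a pose let the fingers close. It gives the time, the measured TCP pose, the force and the opening at its end, in the units of the state.
- robot.read_state(): the state, without advancing time (a new reading comes with each control period).
- viewer.capture(name): name is "side" or "top"; returns (picture, depth): 384x512x3 uint8, blue, green, red; 384x512 float32, mm along the optical axis (not along the pixel's ray), 0 where there is no reading.
- viewer.calibration(name): a dict with "fx", "fy", "cx", "cy" (pixels), "T" (4x4, takes a point from camera to world coordinates). Camera axes: x right, y up, looking along -z (the intrinsics and any distortion apply to the point x, -y, -z); pixel columns grow to the right and rows downward; lengths in mm; the calibration is good to about 2 mm. A picture is of the moment at which its call begins. calibration takes no time and is no camera call.
- workorder.hand_in(): hands the job in, once; it reports no verdict.
The state is a dict: "t": time; "joints": joint angles; "qvel": joint speeds; "joint_torque": joint torques, N m; "position": TCP position; "eef_rot": TCP orientation; "wrist_force": force on the tool from outside, world axes, zero at the start; "wrist_torque": the same for the moment, N m; "width": finger opening in mm.
Only numpy, scipy, OpenCV 4.12 (cv2) and the standard library are available. Lean on these libraries where they do the work, as an engineer would, in place of code of your own. Each camera call takes 0.05 s, during which the arm holds its last target.

### The job

Lock the bottles into their rack: swing the bar shut until it meets its stop, its eye end between the two ears of the yoke, then take the long pin from the wooden block and put it down through the upper ear, the eye and the lower ear until its flange sits on the ear, and let go. The eye end slides in the bar and is a little out of line, so feel for it with the pin's slim nose and draw it into line; never force the pin, and leave the short pin and the other things where they are.

Things in the scene. Friction and masses are not known exactly. Their poses are not given: they have to be found in the camera images.
- yoke (a point): Centre of the 16 mm hole in the upper ear of the rack's steel yoke, on the ear's top face, 89 mm above the table. z up, along the hole; y along the shut bar, from here towards the bar's pivot; x from the bar towards the bottles. Two flat ears 8 mm thick, 18 mm of air between, the lower one's hole 12 mm on the same axis; they reach 18 mm from it in x and +y, 34 mm in -y (web). 43 mm of clear air below.
- rack: Fixed plywood bottle rack, 240 x 330 mm, with yoke, swing bar and eye end. Origin under the board, axes parallel to the yoke's; the yoke's axis is at x -70, y -130 mm, the bar's pivot axis at x -70, y +130 mm. Its bottles, up to 200 mm above the table, stand 100 mm or more beyond the bar line.
- bar (a joint): Angle of the swing bar about its upright pivot, rad. 0 = shut against its solid stop, lying across the front of the rack with its eye end between the yoke's ears; grows as it swings out towards the robot, to 0.9. It stays where left; turning it takes about 2 N at the knob.
- bar_knob (a point): Centre of the upright round wooden knob on the swing bar: 18 mm diameter, 36 mm tall, 140 mm from the pivot axis, this point 98 mm above the table. Bar 18 mm wide, its top 80 mm above the table. Axes turn with the bar: -y from the pivot to the free end, and as the yoke's when shut.
- sleeve_end (a point): Mid-width at the free end of the bar's dark sleeve, 54 mm short of the yoke's axis when shut. Out of it telescopes a flat eye end, 30 mm wide, 10 thick (faces 67 and 77 mm above the table), with a 12 mm eye. With the bar shut the eye lies up to 8 mm to either side of the yoke's axis along y, unmeasured, in line in x. It slides under 6 N (travel 9 mm each way) and stays where left.
- pin_head (a point): Centre of the grip barrel of the long plain steel pin; z from tip to head. Barrel 16 mm diameter, 34 tall; below it a flange 23 across, 4 thick, its underside 21 mm below this point; then a shank 9.5 diameter, 36 long, a blunt shoulder 1.5 high, and a slim nose 5 diameter, round end, tip 87.5 mm below this point. About 90 g. It hangs upright by its flange in the pin block.
- stub_head (a point): Centre of the grip barrel of another pin, too short for the job: barrel 16 mm diameter and only 16 tall, same flange, its underside 12 mm below this point. It hangs in the other hole of the pin block, 66 mm from the long pin.
- pin_block: Fixed wooden block 70 (x) x 130 (y) x 72 mm tall, origin at the centre of its underside; two upright holes 66 mm apart along its y hold the pins by their flanges, 72 mm above the table.
- pin: The long pin (see pin_head); origin at the centre of its flange's underside, which lies on the upper ear when the pin is fully home.
- paint_tin: closed paint tin, 90 across, 100 tall (mm); loose bystander.
- small_tin: small closed tin, 60 across, 60 tall (mm); loose bystander.
- brush_jar: glass jar with brushes, 68 across, about 210 tall (mm); loose bystander.
- scraper: flat paint scraper lying on the table (mm); loose bystander.
- sanding_block: cork block 50 x 85 x 28 (mm); loose bystander.
- jar_lid: metal lid, 64 across, 12 high (mm); loose bystander.
- spirit_bottle: clear bottle, 56 across, 150 tall (mm); loose bystander.
Not all that is in view belongs to the job. Leave any red or turquoise look-alike of the pin alone.

How it is judged:
By the outcome, as a careful person would: the job done as asked, in the order asked, and still so for the second after the job is handed in, with the robot touching nothing.
It also fails if it takes over 72 s, if anything falls off the work surface, if the arm or the gripper's body presses on something with over 40 N, if the wrist force passes 120 N, or if a joint passes its speed limit or range.

## Working session

There is one attempt and no reset: what is moved stays moved. The work goes in short steps, Python scripts to look and compute and a tool call to move; the robot and the scene stay as the last step left them, time stands still between calls to the robot, and variables do not carry over. Pictures are saved under pics/ and viewed, and the job is handed in when it is done.

Besides the shell and the picture viewer there is one more tool, called after "Request:" as name(argument=value, ...) on one line, values as JSON. carry_out: Moves the arm, as the interface text tells. Its arguments: {"type":"object","properties":{"rows":{"type":"array"},"newtons":{"type":"number"}},"required":["rows"]}

```bash
mkdir -p pics; cat > h.py <<'E'
import numpy as np,cv2
from cell import robot,viewer,workorder
def cap(n,save):
    p,d=viewer.capture(n); cv2.imwrite(f'pics/{save}.png',p); np.save(f'pics/{save}_d.npy',d); return p,d
def ray(n,u,v):
    c=viewer.calibration(n); T=np.array(c['T'])
    r=np.array([(u-c['cx'])/c['fx'],-(v-c['cy'])/c['fy'],-1.0])
    return T[:3,3],T[:3,:3]@r
def plane(n,u,v,z):
    o,r=ray(n,u,v); return o+r*(z-o[2])/r[2]
def dep(n,u,v,d):
    o,r=ray(n,u,v); return o+r*d
def proj(n,P):
    c=viewer.calibration(n); T=np.array(c['T']); q=T[:3,:3].T@(np.array(P)-T[:3,3])
    return c['cx']+c['fx']*q[0]/-q[2], c['cy']-c['fy']*q[1]/-q[2]
E
python3 - <<'E'
from h import *
for n in('top','side'):
    p,d=cap(n,n+'0'); print(n,viewer.calibration(n))
    cv2.imwrite(f'pics/{n}0b.png',cv2.resize(p,(800,600),interpolation=cv2.INTER_CUBIC))
print(robot.read_state())
E
```

```text
top {'fx': 397.7689097670428, 'fy': 397.7689097670428, 'cx': 256.43905977170294, 'cy': 191.35530296779078, 'T': array([[-1.10918476e-02,  9.97388879e-01, -7.13610173e-02,
         4.02067638e+02],
       [-9.99921196e-01, -1.06437348e-02,  6.65672701e-03,
         2.72396320e+01],
       [ 5.87979775e-03,  7.14292292e-02,  9.97428340e-01,
         1.49966322e+03],
       [ 0.00000000e+00,  0.00000000e+00,  0.00000000e+00,
         1.00000000e+00]])}
side {'fx': 495.50995862722084, 'fy': 495.50995862722084, 'cx': 257.06206203303645, 'cy': 190.6836569391703, 'T': array([[-8.53552876e-01,  3.10107643e-01, -4.18665423e-01,
        -6.76203414e+01],
       [-5.21006094e-01, -5.07470341e-01,  6.86313706e-01,
         9.38373660e+02],
       [ 3.70840699e-04,  8.03932275e-01,  5.94720742e-01,
         8.94348417e+02],
       [ 0.00000000e+00,  0.00000000e+00,  0.00000000e+00,
         1.00000000e+00]])}
{'t': 0.1, 'joints': array([ 1.29750981,  0.61580681, -0.01260728,  1.42471085,  0.00811396,
        1.10340518, -0.04037223]), 'qvel': array([-0.00109631, -0.00249452, -0.00076283, -0.00286903, -0.00076797,
       -0.00116007,  0.00028625]), 'joint_torque': array([ 1.69217594e-03, -4.60040367e+01,  2.10245275e-01, -1.66245675e+01,
       -6.11659046e-02,  1.69529929e-02,  1.04423077e-04]), 'position': array([ 158.61892157, -629.62467281,  217.61644755]), 'eef_rot': array([-1.12818030e-03,  9.92390411e-01,  1.23125842e-01, -1.62808791e-04]), 'wrist_force': array([-0.23688441,  1.00556953,  0.07152147]), 'wrist_torque': array([-0.02177296,  0.03690552, -0.05257082]), 'width': 92.59980490903055}
```

View pics/top0b.png

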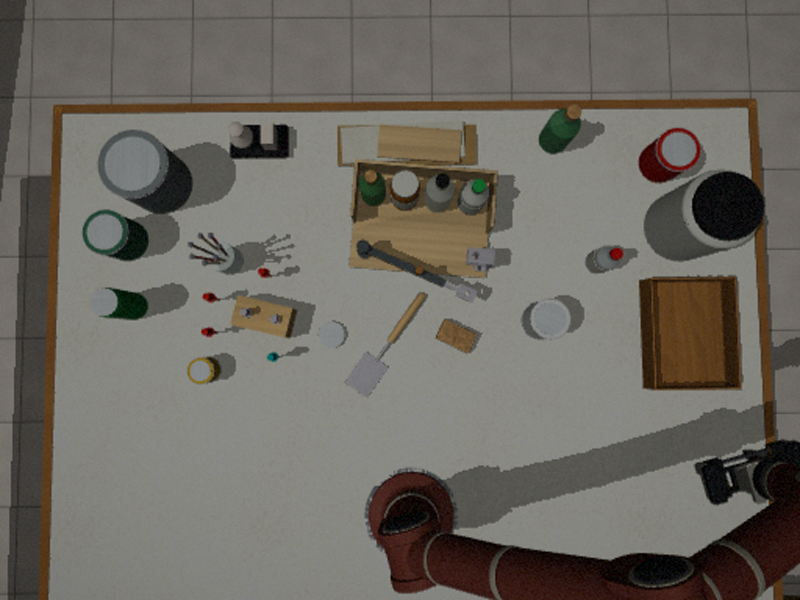

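View pics/side0b.png

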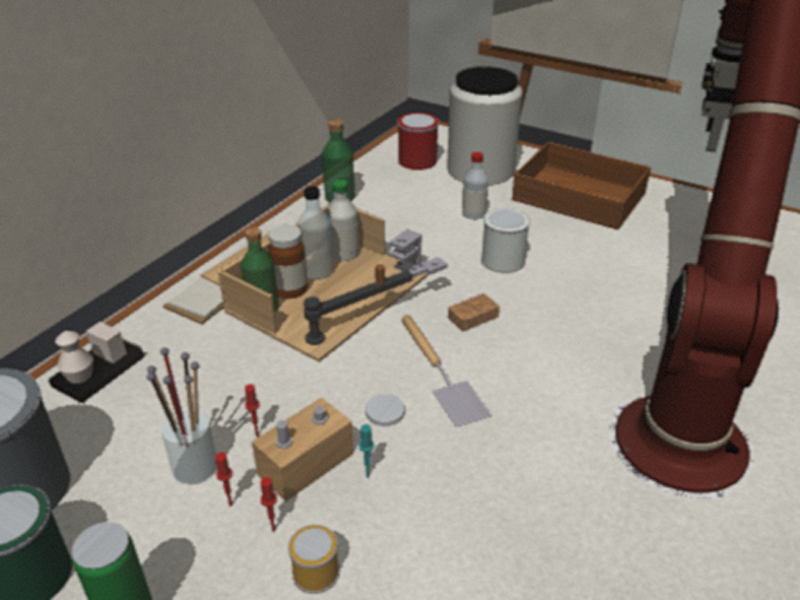

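The bar is at about (365,248) to (462,292) in the top picture, with the yoke at (482,258). The block with two grey pins is at (247,312) and (277,318). In the side view they are at (283,432), which is taller, and (320,412). I'll enlarge these.

```bash
python3 - <<'E'
from h import *
t=cv2.imread('pics/top0.png'); s=cv2.imread('pics/side0.png')
def crop(im,x0,y0,w,h,k): return cv2.resize(im[y0:y0+h,x0:x0+w],(w*k,h*k),interpolation=cv2.INTER_CUBIC)
cv2.imwrite('pics/c1.png',crop(t,220,140,100,60,8))
cv2.imwrite('pics/c2.png',crop(s,190,140,100,75,8))
a=crop(t,140,180,60,50,6);b=crop(s,155,240,80,75,5)
c=np.zeros((400,800,3),np.uint8); c[:300,:360]=a; c[:375,370:770]=b; c=c[:,:]; cv2.imwrite('pics/c3.png',c)
E
```

```text
(no output)
```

View pics/c1.png

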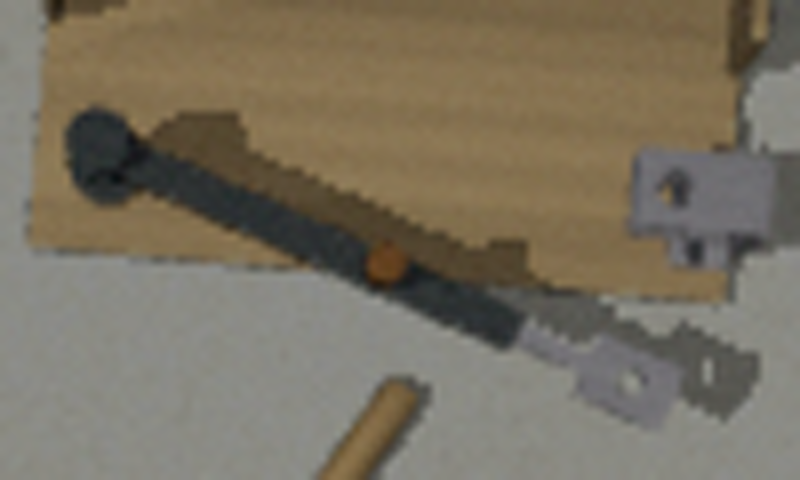

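View pics/c2.png

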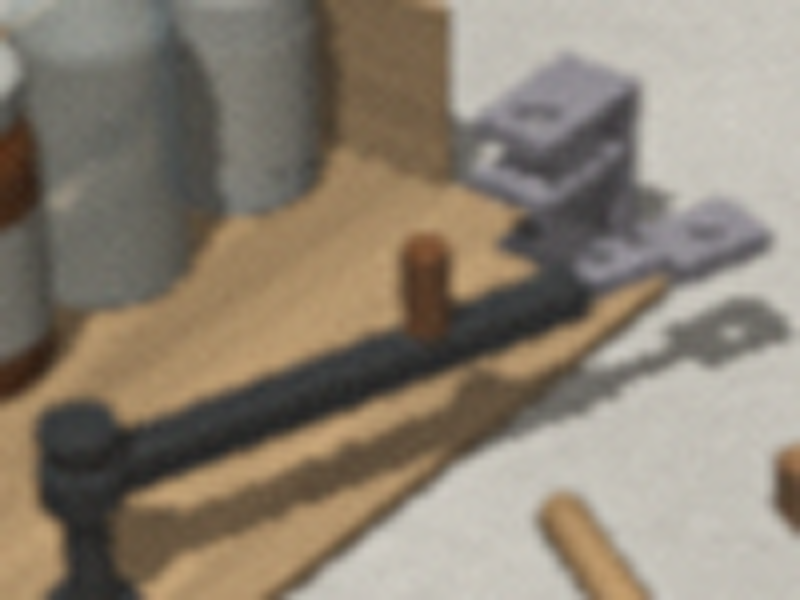

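View pics/c3.png

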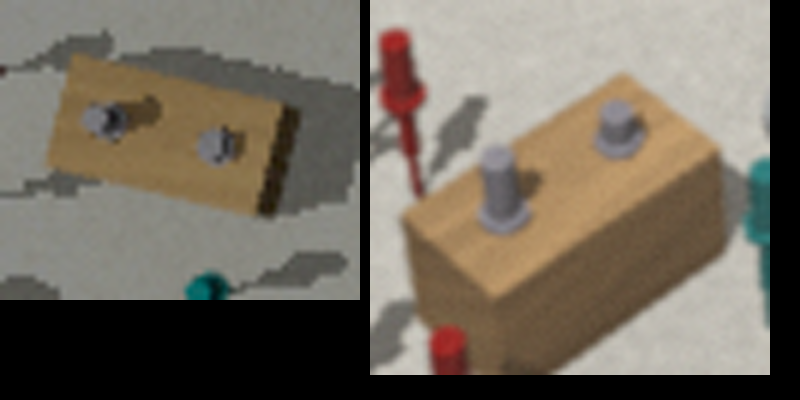

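```bash
python3 - <<'E'
from h import *
def tri(a,b):
    (o1,r1),(o2,r2)=ray('top',*a),ray('side',*b)
    A=np.stack([r1,-r2],1); s=np.linalg.lstsq(A,o2-o1,rcond=None)[0]
    p,q=o1+s[0]*r1,o2+s[1]*r2
    return (p+q)/2,np.linalg.norm(p-q)
f=lambda x,y,x0,y0,k:((x+.5)/k-.5+x0,(y+.5)/k-.5+y0)
T=lambda x,y:f(x,y,220,140,8)
S=lambda x,y:f(x,y,190,140,8)
T3=lambda x,y:f(x,y,140,180,6)
S3=lambda x,y:f(x-370,y,155,240,5)
np.set_printoptions(precision=1,suppress=True)
for nm,a,b,z in [('yoke',T(671,188),S(538,111),89),('lug',T(697,250),S(605,256),None),('eye',T(630,380),S(714,230),77),
  ('pivot',T(98,140),S(80,415),None),('knobtop',T(385,262),S(425,243),116),('sleeve',T(515,335),S(575,275),80),
  ('long',T3(98,117),S3(497,155),110),('stub',T3(214,140),S3(618,110),92)]:
    p,e=tri(a,b); print(nm,p,round(e,1), *( [plane('top',*a,z),plane('side',*b,z)] if z else []))
print('block corners top z72')
t=cv2.imread('pics/top0.png')
for c in [(72,52),(283,100),(262,213),(47,165)]: print(plane('top',*T3(*c),72))
for c in [(625,73),(720,150),(492,297),(404,215)]: print(plane('side',*S3(*c),72))
d=np.load('pics/top0_d.npy'); 
for q in [T(740,190),T(697,265),T(620,350),T(700,275),T(200,300),T(560,345)]:
    u,v=map(round,q); print(q,dep('top',u,v,d[v,u]))
# yoke ear corners
for c in [(637,150),(632,235),(775,240),(778,155)]: print('ear',plane('top',*T(*c),89))
for c in [(570,55),(637,80),(545,150),(475,115)]: print('earS',plane('side',*S(*c),89))
E
```

```text
yoke [ 600.9 -152.3   89.1] 3.9 [ 602.6 -151.4   89. ] [ 599.2 -153.2   89. ]
lug [ 582.1 -172.8   17.1] 3.0
eye [ 515.1 -134.5   75. ] 6.3 [ 517.7 -132.8   77. ] [ 510.8 -133.2   77. ]
pivot [624.6 103.5  98. ] 2.1
knobtop [566.8 -22.6 115.5] 1.7 [567.5 -22.1 116. ] [565.5 -22.2 116. ]
sleeve [538.9 -81.2  77.3] 1.0 [538.2 -81.2  80. ] [537.3 -77.6  80. ]
long [477.9 369.7 107. ] 1.2 [478.2 369.3 110. ] [475.2 371.6 110. ]
stub [463.2 305.1  87.7] 4.3 [464.9 305.4  92. ] [458.4 307.5  92. ]
block corners top z72
[519.4 394.5  72. ]
[489.3 268.2  72. ]
[421.9 280.6  72. ]
[451.9 408.9  72. ]
[483.4 270.   72. ]
[416.1 288.3  72. ]
[450.4 411.9  72. ]
[513.8 395.   72. ]
(312.0625, 163.3125) [ 602.4 -181.9   90.2]
(306.6875, 172.6875) [ 575.1 -173.1   17.5]
(297.0625, 183.3125) [ 532.5 -128.5   75.7]
(307.0625, 173.9375) [ 572.  -173.8   11.4]
(244.5625, 177.0625) [564.9  60.1  -5.5]
(289.5625, 182.6875) [ 532.9 -103.4   73.9]
ear [ 619.9 -136.5   89. ]
ear [ 581.7 -133.5   89. ]
ear [ 578.8 -197.4   89. ]
ear [ 617.  -199.6   89. ]
earS [ 609.8 -194.5   89. ]
earS [ 578.4 -192.1   89. ]
earS [ 582.7 -131.3   89. ]
earS [ 618.2 -138.3   89. ]
```

Candidates for the long pin, in the full-size pictures scaled to 800 px:
- **Grey pin at top (247,312) / side (283,432):** tall barrel. This one fits, because the barrel is 34 mm tall and its top triangulates to z≈107–110.
- **Grey pin at top (277,318) / side (320,412):** short barrel, so this is the stub.
- **Red and turquoise look-alikes:** not for this job.

The crop confirms the first. Next is the bar.

```bash
cat >> h.py <<'E'
np.set_printoptions(precision=4,suppress=True)
def loc(x,y,z,yaw=None):
    from scipy.spatial.transform import Rotation as R
    s=robot.read_state(); q=s['eef_rot']; r=R.from_quat([q[1],q[2],q[3],q[0]])
    M=r.as_matrix(); cur=np.arctan2(M[1,0],M[0,0])
    yaw=cur if yaw is None else yaw
    G=np.array([[np.cos(yaw),np.sin(yaw),0],[np.sin(yaw),-np.cos(yaw),0],[0,0,-1]])
    d=M.T@(np.array([x,y,z])-s['position'])/1000
    print('t',round(s['t'],2),'pos',s['position'],'yaw',round(cur,4),'F',s['wrist_force'],'w',round(s['width'],1))
    print('shift m',d,'turn',R.from_matrix(M.T@G).as_rotvec(),'joints',s['joints'])
E
python3 - <<'E'
from h import *
print(plane('top',304*.64*1.0,0,0)) if 0 else None
for n,(u,v),z in [('jar brush tips',(200,243),210),('jar base',(232,262),0),('white tin',(550,318),100),('canister',(727,205),250),('spirit',(612,255),150)]: print(n,plane('top',u*.64,v*.64,z))
loc(440,-300,200,-0.09); loc(525,-20,150,-0.09)
E
```

```text
jar brush tips [616.1232 436.7265 210.    ]
jar base [603.6809 425.3817   0.    ]
white tin [ 455.6225 -318.476   100.    ]
canister [ 676.9882 -650.3037  250.    ]
spirit [ 590.3879 -446.1666  150.    ]
t 0.1 pos [ 158.6189 -629.6247  217.6164] yaw 0.2469 F [-0.2369  1.0056  0.0715] w 92.6
shift m [ 0.3534 -0.2508  0.0182] turn [-0.0023  0.0004  0.3369] joints [ 1.2975  0.6158 -0.0126  1.4247  0.0081  1.1034 -0.0404]
t 0.1 pos [ 158.6189 -629.6247  217.6164] yaw 0.2469 F [-0.2369  1.0056  0.0715] w 92.6
shift m [ 0.5043 -0.5014  0.0687] turn [-0.0023  0.0004  0.3369] joints [ 1.2975  0.6158 -0.0126  1.4247  0.0081  1.1034 -0.0404]
```

Request:
carry_out(rows=[[[0,0.353,-0.25,0.01,0,0,0.337],[0,0.353,-0.25,0.01,0,0,0.337],[0,0.353,-0.25,0.01,0,0,0.337],[0,0.353,-0.25,0.01,0,0,0.337],[0,0.353,-0.25,0.01,0,0,0.337],[0,0.353,-0.25,0.01,0,0,0.337],[0,0.353,-0.25,0.01,0,0,0.337],[0,0.353,-0.25,0.01,0,0,0.337],[0,0.353,-0.25,0.01,0,0,0.337],[0,0.353,-0.25,0.01,0,0,0.337],[0,0.353,-0.25,0.01,0,0,0.337],[0,0.353,-0.25,0.01,0,0,0.337]]], newtons=20)

```text
t: 1.1
position: [443.9, -295.6, 208.1]
eef_rot: [-0.002, 0.999, -0.04, 0.001]
wrist_force: [0.6, -0.5, 0.4]
width: 17.7
```

```bash
python3 -c "
from h import *
loc(525,-20,140,-0.09)"
```

```text
t 1.1 pos [ 443.9311 -295.5996  208.1037] yaw -0.0793 F [ 0.5556 -0.4732  0.3981] w 17.7
shift m [ 0.0589 -0.2809  0.0693] turn [-0.004  -0.001   0.0107] joints [ 0.5286  0.4454  0.0296  1.7766 -0.021   0.9207 -1.082 ]
```

Request:
carry_out(rows=[[[0,0.059,-0.281,0.06,0,0,0.011],[0,0.059,-0.281,0.06,0,0,0.011],[0,0.059,-0.281,0.06,0,0,0.011],[0,0.059,-0.281,0.06,0,0,0.011],[0,0.059,-0.281,0.06,0,0,0.011],[0,0.059,-0.281,0.06,0,0,0.011],[0,0.059,-0.281,0.06,0,0,0.011],[0,0.059,-0.281,0.06,0,0,0.011],[0,0.059,-0.281,0.06,0,0,0.011],[0,0.059,-0.281,0.115,0,0,0.011],[0,0.059,-0.281,0.115,0,0,0.011],[0,0.059,-0.281,0.115,0,0,0.011]]])

```text
t: 2.1
position: [520.9, -30.1, 90.8]
eef_rot: [0.001, 0.999, -0.053, -0.004]
wrist_force: [0.4, -0.9, -0.5]
width: 0.6
```

```bash
python3 -c "
from h import *
loc(582,-30,92,-0.09)
for n in ('side','top'):
    p,d=cap(n,n+'1')
    a=p[110:260,160:360] if n=='side' else p[110:260,190:390]
    cv2.imwrite(f'pics/{n}1c.png',cv2.resize(a,(800,600),interpolation=cv2.INTER_CUBIC))
"
```

```text
t 2.1 pos [520.8508 -30.1341  90.8106] yaw -0.1052 F [ 0.4025 -0.9256 -0.5272] w 0.6
shift m [ 0.0608 -0.0066 -0.0017] turn [ 0.0025  0.0076 -0.0152] joints [ 0.0059  0.5923  0.0134  1.9286 -0.0095  0.6286 -1.6514]
```

View pics/side1c.png

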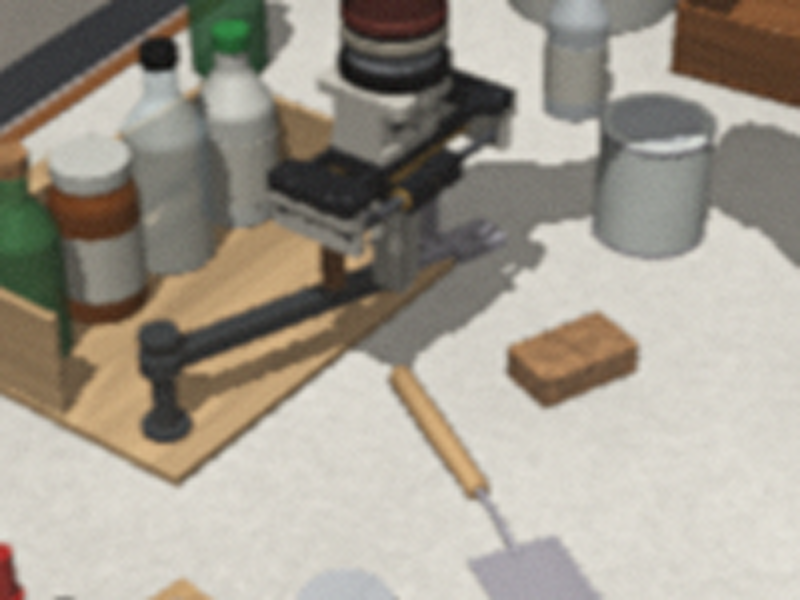

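The closed fingers (400,250) stand in front of the knob (335,265). Pushing now.

Request:
carry_out(rows=[[[0,0.012,-0.003,-0.001,0,0,0],[0,0.018,-0.003,-0.001,0,0,0],[0,0.024,-0.003,-0.001,0,0,0],[0,0.03,-0.003,-0.001,0,0,0],[0,0.035,0,-0.001,0,0,0],[0,0.04,0,-0.001,0,0,0],[0,0.045,0,-0.001,0,0,0],[0,0.05,0,-0.001,0,0,0],[0,0.055,0,-0.001,0,0,0],[0,0.059,0,-0.001,0,0,0],[0,0.062,0,-0.001,0,0,0],[0,0.062,0,-0.001,0,0,0]]])

```text
t: 3.2
position: [587.1, -32.9, 94.6]
eef_rot: [-0.0, 0.999, -0.05, 0.001]
wrist_force: [-1.2, -0.9, 0.1]
width: 0.6
```

```bash
python3 -c "
from h import *
loc(595,-34,91,-0.09)"
```

```text
t 3.2 pos [587.1185 -32.8904  94.6246] yaw -0.1009 F [-1.2229 -0.9271  0.1383] w 0.6
shift m [0.0079 0.0003 0.0036] turn [-0.0008 -0.0019 -0.0109] joints [ 0.012   0.6614  0.0115  1.7474 -0.0115  0.7309 -1.6422]
```

Request:
carry_out(rows=[[[0,0.002,0,0.002,0,0,0],[0,0.004,0,0.002,0,0,0],[0,0.006,0,0.002,0,0,0],[0,0.008,0,0.002,0,0,0],[0,0.008,0,0.002,0,0,0]]])

```text
t: 3.62
position: [594.5, -33.5, 92.7]
eef_rot: [-0.0, 0.999, -0.05, 0.001]
wrist_force: [-0.9, 0.2, -0.6]
width: 0.3
```

Request:
carry_out(rows=[[[0,0.002,0,0.001,0,0,0],[0,0.004,0,0.001,0,0,0],[0,0.005,0,0.001,0,0,0],[0,0.005,0,0.001,0,0,0]]])

```text
t: 3.95
position: [595.8, -33.8, 91.6]
eef_rot: [-0.0, 0.999, -0.05, -0.003]
wrist_force: [-7.4, 0.8, 5.3]
width: 0.8
```

```bash
python3 -c "
from h import *
loc(600,-34,91,-0.09)
p,d=cap('side','side2')
a=p[110:260,160:360]
cv2.imwrite('pics/side2c.png',cv2.resize(a,(800,600),interpolation=cv2.INTER_CUBIC))
"
```

```text
t 3.95 pos [595.8057 -33.7517  91.6127] yaw -0.1007 F [-7.4263  0.7854  5.2562] w 0.8
shift m [ 0.0042 -0.0002  0.0006] turn [-0.0006  0.0069 -0.0107] joints [ 0.0137  0.6798  0.0112  1.7158 -0.012   0.7529 -1.6403]
```

View pics/side2c.png

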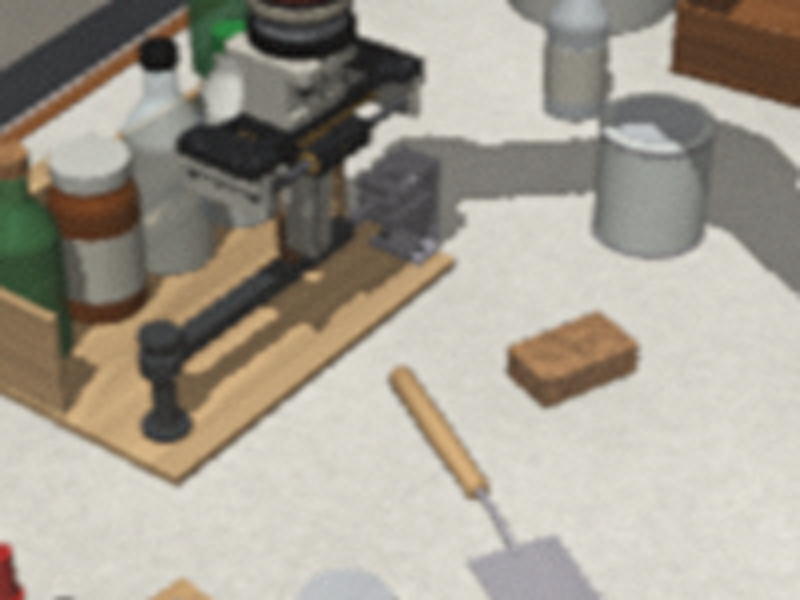

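The bar looks shut. I'll push a little more to confirm it's on the stop, then back off and rise.

Request:
carry_out(rows=[[[0,0.002,0,0.0,0,0,0],[0,0.003,0,0.0,0,0,0],[0,0.003,0,0.0,0,0,0]]])

```text
t: 4.25
position: [595.8, -33.7, 91.5]
eef_rot: [-0.001, 0.999, -0.05, -0.007]
wrist_force: [-12.1, 2.2, 9.4]
width: 0.5
```

Request:
carry_out(rows=[[[0,-0.02,0,0,0,0,0],[0,-0.03,0,0,0,0,0],[0,-0.06,-0.02,-0.03,0,0,0],[0.045,-0.08,-0.05,-0.07,0,0,0],[0.045,-0.1,-0.1,-0.09,0,0,0],[0.045,-0.11,-0.14,-0.1,0,0,0],[0.045,-0.115,-0.18,-0.1,0,0,0],[0.045,-0.12,-0.22,-0.1,0,0,0],[0.045,-0.13,-0.26,-0.1,0,0,0],[0.045,-0.14,-0.3,-0.1,0,0,0],[0.045,-0.15,-0.34,-0.1,0,0,0],[0.045,-0.15,-0.34,-0.1,0,0,0]]])

```text
t: 5.25
position: [486.0, 325.1, 192.3]
eef_rot: [-0.003, 0.999, -0.048, 0.001]
wrist_force: [-0.2, 0.5, 0.2]
width: 44.6
```

```bash
python3 -c "
from h import *
loc(477,370,150,-0.09)
for n in ('side','top'):
    p,d=cap(n,n+'3')
    a=p[110:260,160:360] if n=='side' else p[140:200,220:320]
    cv2.imwrite(f'pics/{n}3c.png',cv2.resize(a,(800,600 if n=='side' else 480),interpolation=cv2.INTER_CUBIC))
"
```

```text
t 5.25 pos [486.0081 325.0681 192.2813] yaw -0.0954 F [-0.2151  0.5223  0.2376] w 44.6
shift m [-0.0133 -0.0436  0.0425] turn [-0.0056 -0.0019 -0.0054] joints [-0.6275  0.5358  0.0034  1.6603 -0.0058  0.9405 -2.2873]
```

View pics/side3c.png

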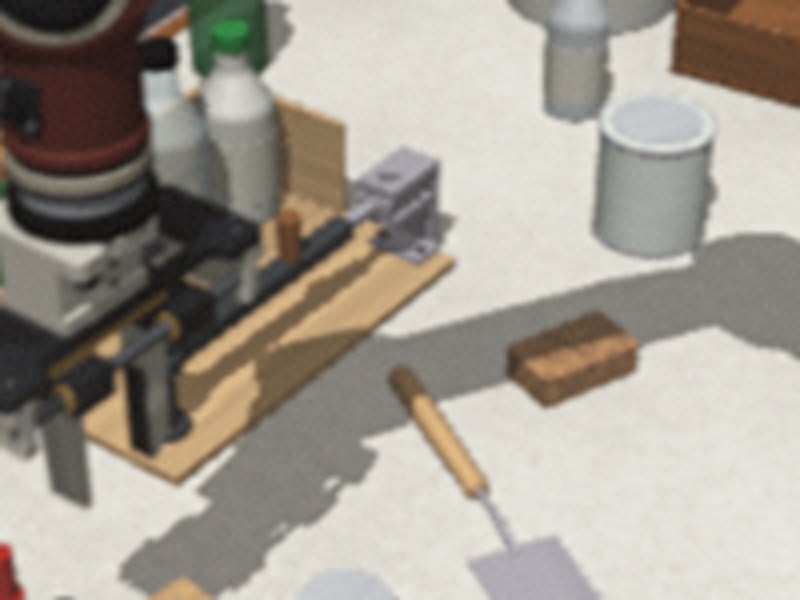

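View pics/top3c.png

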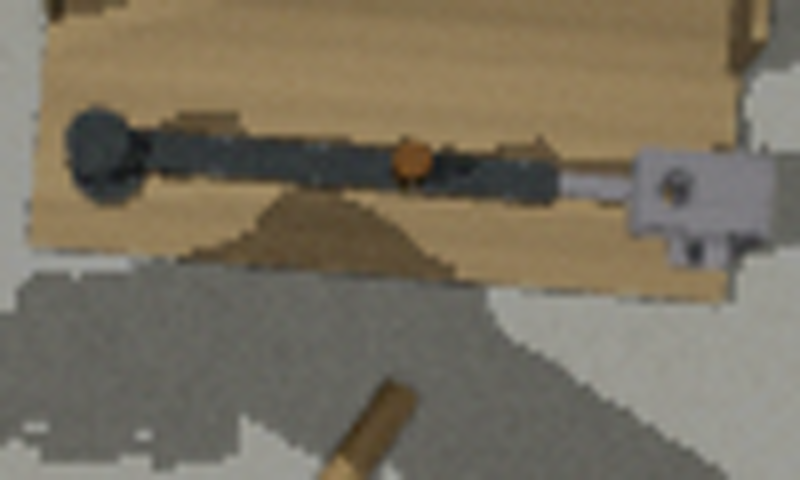

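The bar is shut: in the top crop the knob is at (412,160), the neck at (600,186) and the yoke hole at (676,187), all in one line. Next, the long pin.

Request:
carry_out(rows=[[[0.045,-0.013,-0.044,0.03,0,0,-0.004],[0.045,-0.013,-0.044,0.05,0,0,-0.004],[0.045,-0.013,-0.044,0.06,0,0,-0.004],[0.045,-0.013,-0.044,0.06,0,0,-0.004],[0.045,-0.013,-0.044,0.06,0,0,-0.004]]])

```text
t: 5.77
position: [479.8, 361.2, 131.7]
eef_rot: [0.001, 0.999, -0.05, 0.0]
wrist_force: [0.1, -0.2, -0.1]
width: 44.9
```

```bash
python3 -c "
from h import *
loc(477,370,80,-0.095)
p,d=cap('side','side4')
cv2.imwrite('pics/side4c.png',cv2.resize(p[200:350,110:310],(800,600),interpolation=cv2.INTER_CUBIC))
"
```

```text
t 5.77 pos [479.7773 361.2121 131.7071] yaw -0.1 F [ 0.1376 -0.231  -0.0942] w 44.9
shift m [-0.0037 -0.0086  0.0517] turn [ 0.0019 -0.001  -0.005 ] joints [-0.6869  0.6304  0.0066  1.676  -0.0024  0.8358 -2.3508]
```

View pics/side4c.png

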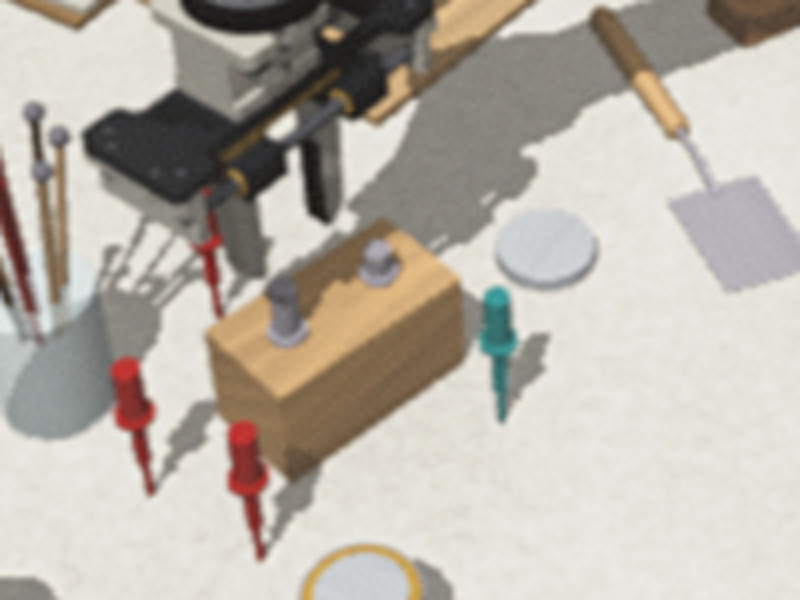

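Request:
carry_out(rows=[[[0.045,-0.003,-0.008,0.0,0,0,0],[0.045,-0.003,-0.008,0.0,0,0,0],[0.045,-0.003,-0.008,0.01,0,0,0],[0.045,-0.003,-0.008,0.02,0,0,0],[0.045,-0.003,-0.008,0.03,0,0,0],[0.045,-0.003,-0.008,0.035,0,0,0],[0.045,-0.003,-0.008,0.035,0,0,0]]])

```text
t: 6.4
position: [475.0, 370.7, 94.5]
eef_rot: [0.001, 0.999, -0.049, -0.002]
wrist_force: [-0.2, 0.4, -0.0]
width: 45.0
```

```bash
python3 -c "
from h import *
loc(477,370,80,-0.095)
p,d=cap('side','side5')
cv2.imwrite('pics/side5c.png',cv2.resize(p[220:310,130:250],(800,600),interpolation=cv2.INTER_CUBIC))
"
```

```text
t 6.4 pos [474.9751 370.7156  94.4918] yaw -0.0973 F [-0.166   0.4247 -0.0377] w 45.0
shift m [0.0021 0.0005 0.0145] turn [ 0.0031  0.003  -0.0023] joints [-0.7013  0.6821  0.0037  1.6988 -0.0033  0.765  -2.3641]
```

View pics/side5c.png

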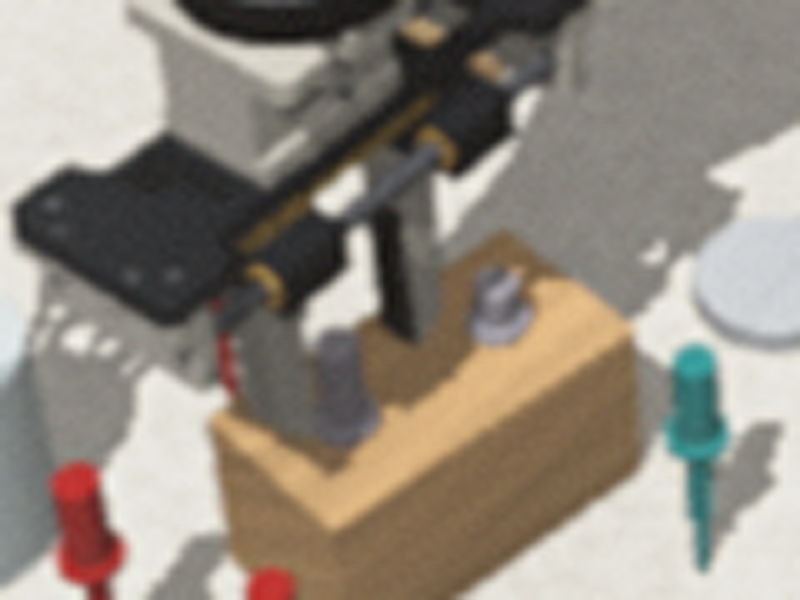

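The fingertips at (280,425) and (415,335) straddle the long pin's barrel (343,380). Lower and close gently.

Request:
carry_out(rows=[[[0.045,0.002,0,0.006,0,0,0],[0.045,0.002,0,0.013,0,0,0],[0.045,0.002,0,0.013,0,0,0],[0.02,0.002,0,0.013,0,0,0],[0.02,0.002,0,0.013,0,0,0],[0.0,0.002,0,0.013,0,0,0],[0.0,0.002,0,0.013,0,0,0],[0.0,0.002,0,0.013,0,0,0],[0.0,0.002,0,0.013,0,0,0]]], newtons=8)

```text
t: 7.2
position: [478.2, 371.9, 84.0]
eef_rot: [-0.0, 0.999, -0.049, 0.0]
wrist_force: [0.0, -0.2, 0.2]
width: 15.6
```

Request:
carry_out(rows=[[[0,0,0,0,0,0,0],[0,0,0,0,0,0,0],[0,0,0,0,0,0,0]]], newtons=45)

```text
t: 7.45
position: [478.2, 371.9, 83.9]
eef_rot: [-0.0, 0.999, -0.049, 0.0]
wrist_force: [0.5, 0.2, 1.5]
width: 15.0
```

```bash
python3 -c "
from h import *
loc(477,370,224,-0.095)"
```

```text
t 7.45 pos [478.2064 371.875   83.9463] yaw -0.097 F [0.5092 0.2066 1.4547] w 15.0
shift m [-0.001   0.0019 -0.1401] turn [-0.0005 -0.0004 -0.002 ] joints [-0.6988  0.6984  0.003   1.7017 -0.0031  0.741  -2.3621]
```

Request:
carry_out(rows=[[[0,0,0,-0.005,0,0,0],[0,0,0,-0.015,0,0,0],[0,0,0,-0.03,0,0,0],[0,0,0,-0.05,0,0,0],[0,0,0,-0.075,0,0,0],[0,0,0,-0.1,0,0,0],[0,0,0,-0.12,0,0,0],[0,0,0,-0.14,0,0,0],[0,0,0,-0.145,0,0,0],[0,0,0,-0.145,0,0,0]]])

```text
t: 8.28
position: [478.8, 372.0, 230.9]
eef_rot: [-0.001, 0.999, -0.049, 0.001]
wrist_force: [0.1, 0.4, -1.6]
width: 15.1
```

```bash
python3 -c "
from h import *
loc(601,-152,190,-0.095)
for n in ('side','top'):
  p,d=cap(n,n+'6')
  a=p[170:350,80:320] if n=='side' else p[160:235,120:220]
  cv2.imwrite(f'pics/{n}6c.png',cv2.resize(a,(800,600),interpolation=cv2.INTER_CUBIC))
"
```

```text
t 8.28 pos [478.7585 372.0195 230.8529] yaw -0.0973 F [ 0.114   0.3614 -1.6397] w 15.1
shift m [0.1725 0.5098 0.0399] turn [-0.0028 -0.0029 -0.0023] joints [-0.7018  0.5318  0.0083  1.545  -0.0047  1.0608 -2.3605]
```

View pics/side6c.png

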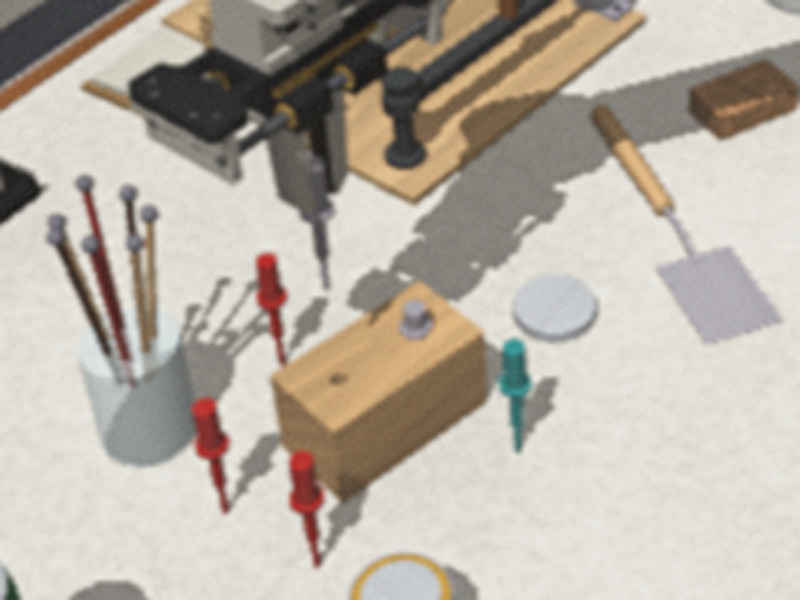

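The pin hangs upright in the fingers, tip at (326,288). The block hole (340,378) is empty and the stub is still in its hole. On to the yoke.

Request:
carry_out(rows=[[[0,0.004,0.02,0,0,0,0],[0,0.015,0.055,0,0,0,0],[0,0.028,0.093,0,0,0,0],[0,0.042,0.131,0,0,0,0],[0,0.056,0.17,0,0,0,0],[0,0.07,0.209,0,0,0,0],[0,0.084,0.247,0,0,0,0],[0,0.098,0.286,0,0,0,0],[0,0.112,0.325,0,0,0,0],[0,0.126,0.363,0,0,0,0],[0,0.14,0.402,0,0,0,0],[0,0.154,0.44,0,0,0,0]]])

```text
t: 9.38
position: [587.6, -83.3, 226.7]
eef_rot: [-0.0, 0.999, -0.049, -0.002]
wrist_force: [1.0, 0.2, -0.7]
width: 15.1
```

```bash
python3 -c "
from h import *
loc(602.5,-151.5,190,-0.097)"
```

```text
t 9.38 pos [587.6105 -83.2987 226.7331] yaw -0.0974 F [ 0.9545  0.2036 -0.7483] w 15.1
shift m [0.0216 0.0664 0.0366] turn [-0.      0.004  -0.0004] joints [ 0.0659  0.5197  0.0608  1.582  -0.0348  1.045  -1.5318]
```

Request:
carry_out(rows=[[[0,0.008,0.03,0,0,0,0],[0,0.016,0.05,0.01,0,0,0],[0,0.021,0.062,0.02,0,0,0],[0,0.021,0.066,0.03,0,0,0],[0,0.021,0.066,0.037,0,0,0],[0,0.021,0.066,0.037,0,0,0],[0,0.021,0.066,0.037,0,0,0],[0,0.021,0.066,0.037,0,0,0]]])

```text
t: 10.05
position: [603.6, -146.6, 192.0]
eef_rot: [-0.001, 0.999, -0.047, 0.0]
wrist_force: [0.0, 0.0, -1.2]
width: 15.3
```

```bash
python3 -c "
from h import *
loc(602.5,-151.5,175,-0.097)
for n in ('side','top'):
  p,d=cap(n,n+'7')
  a=p[110:185,210:310] if n=='side' else p[130:205,250:350]
  cv2.imwrite(f'pics/{n}7c.png',cv2.resize(a,(800,600),interpolation=cv2.INTER_CUBIC))
"
```

```text
t 10.05 pos [ 603.5899 -146.5758  191.995 ] yaw -0.0939 F [ 0.01    0.0074 -1.1648] w 15.3
shift m [-0.0006  0.005   0.017 ] turn [-0.0012 -0.0005  0.0031] joints [ 0.1674  0.5936  0.0607  1.5502 -0.0419  0.9987 -1.4243]
```

View pics/side7c.png

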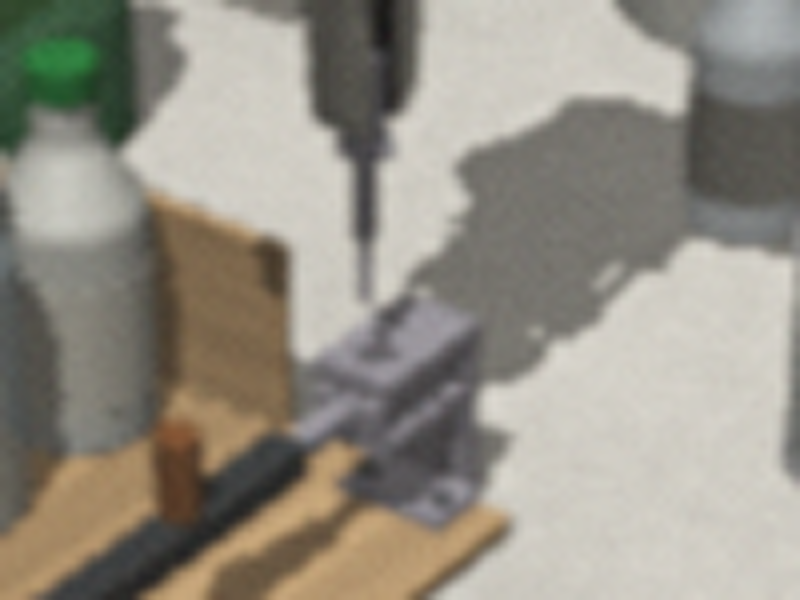

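```bash
python3 -c "
from h import *
f=lambda x,y:((x+.5)/8-.5+210,(y+.5)/8-.5+110)
print('tip',plane('side',*f(366,299),113.6))
print('hole',plane('side',*f(381,354),89))
"
```

```text
tip [ 601.7882 -148.7571  113.6   ]
hole [ 597.1421 -151.9968   89.    ]
```

View pics/top7c.png

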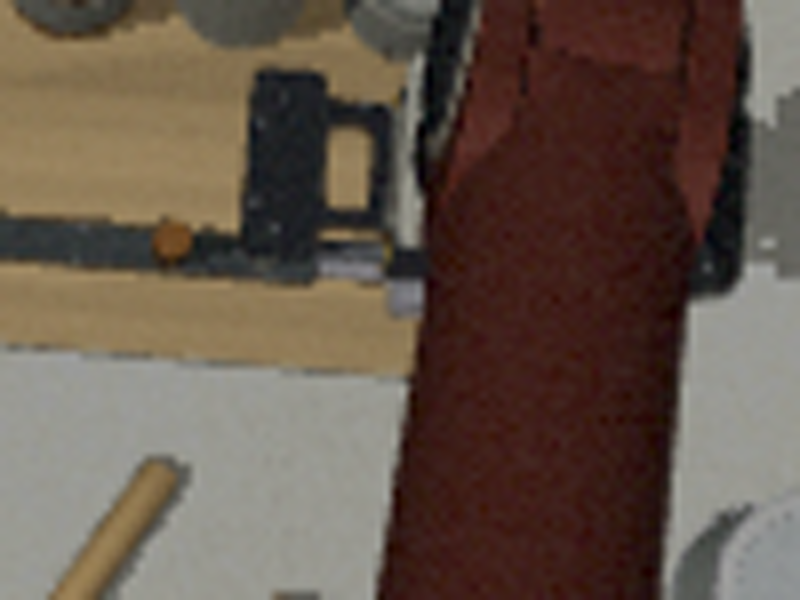

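```bash
python3 - <<'E'
from h import *
for n,(x0,y0,w,h),z in [('side0',(246,144,24,18),89),('side3',(246,144,24,18),89),('top0',(296,156,16,14),89),('top3',(296,156,16,14),89)]:
    im=cv2.imread(f'pics/{n}.png')[y0:y0+h,x0:x0+w]
    print(n);print(cv2.cvtColor(im,cv2.COLOR_BGR2GRAY))
E
```

```text
side0
[[149 186 193 188 192 188 189 189 187 192 191 191 190 191 192 193 193 194
  194 193 193 190 190 191]
 [151 188 193 189 189 188 188 187 188 189 193 194 194 192 191 190 194 197
  194 194 195 193 190 193]
 [149 186 191 189 189 188 188 188 187 189 191 190 190 180 172 173 185 191
  196 194 193 193 193 196]
 [151 187 192 187 186 189 190 192 188 188 188 183 180 165 150 148 159 175
  180 188 191 195 195 196]
 [151 189 191 190 189 189 191 188 190 190 180 166 155 147 140 139 145 152
  155 162 173 185 190 191]
 [148 186 189 189 188 188 188 192 189 180 164 147 142 141 142 142 143 140
  142 145 148 159 164 171]
 [147 186 189 187 188 191 188 186 175 159 149 141 142 140 141 142 145 143
  143 142 145 140 134 143]
 [150 187 191 190 190 191 182 166 154 147 144 144 141 142 146 144 144 145
  146 144 143 130 110 118]
 [145 188 192 193 190 180 163 151 138 139 140 139 139 142 146 141 145 145
  143 133 112  92  82 111]
 [143 184 195 186 166 157 150 136 124 112 115 115 116 121 134 144 147 144
  131 108  86  74  78 112]
 [116 157 177 163 144 139 142 137 119 112 119 121 111 114 134 144 140 125
  103  87 
[... 3737 characters left out ...]
 121 122 121 121 116 115 115]
 [ 85  85  87  97 124 124 125 124 122 120 126 124 126 123 124 121]
 [ 89  88  82  99 123 121 121 103  87 100 116 123 125 125 124 123]
 [119 117 109 108 124 123 111  73  90  89  96 125 124 125 124 126]
 [128 127 124 110 122 119  91  70  62  64 101 122 125 125 126 124]
 [121 122 106 111 121 121 103  85  72  67 105 122 127 124 124 124]
 [ 89  88 112 112 126 124 123 116  86  93 115 121 121 121 122 122]
 [132 132 113 111 124 126 124 121 118 124 125 126 127 129 126 125]
 [125 126 110 111 124 121 124 124 124 125 127 125 127 124 125 127]
 [120 122 108 107 106  97  96 109 107 109 124 125 123 126 124 121]
 [123 122 110  95 109 112 110 107 109  98 103 104 108 108 106  77]]
```

Request:
carry_out(rows=[[[0,-0.002,0.004,0.005,0,0,0],[0,-0.002,0.004,0.01,0,0,0],[0,-0.002,0.004,0.015,0,0,0],[0,-0.002,0.004,0.02,0,0,0],[0,-0.002,0.004,0.02,0,0,0],[0,-0.002,0.004,0.02,0,0,0]]])

```text
t: 10.65
position: [600.5, -152.6, 171.0]
eef_rot: [-0.0, 0.999, -0.049, -0.001]
wrist_force: [-0.3, 0.2, -0.9]
width: 15.3
```

```bash
python3 -c "
from h import *
loc(601,-150.5,165,-0.097)
for n in ('side',):
  p,d=cap(n,n+'8')
  a=p[130:175,230:290] 
  cv2.imwrite(f'pics/{n}8c.png',cv2.resize(a,(800,600),interpolation=cv2.INTER_CUBIC))
"
```

```text
t 10.65 pos [ 600.4866 -152.6086  171.0326] yaw -0.0971 F [-0.3054  0.2369 -0.8681] w 15.3
shift m [ 0.0003 -0.0021  0.006 ] turn [-0.0003  0.0012 -0.0001] joints [ 0.1774  0.6134  0.0605  1.5785 -0.0429  0.9523 -1.4161]
```

View pics/side8c.png

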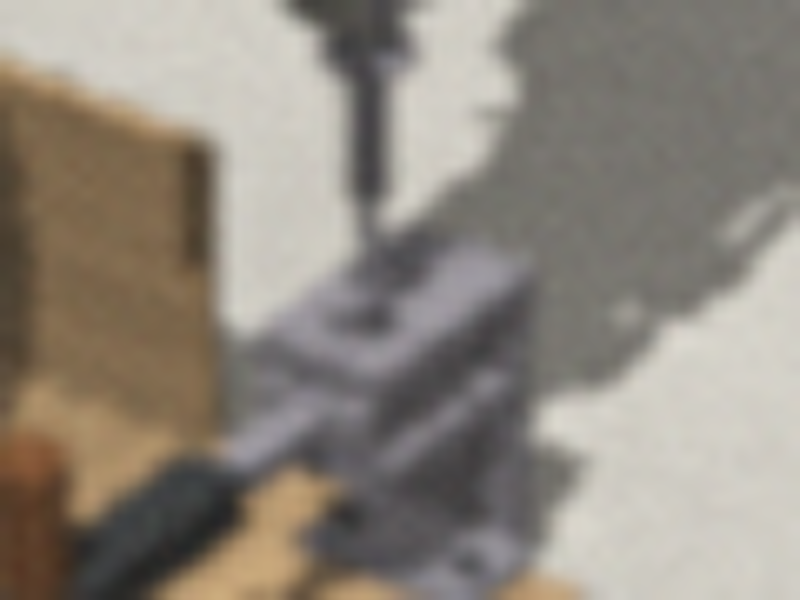

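```bash
python3 - <<'E'
from h import *
im=cv2.cvtColor(cv2.imread('pics/side8.png'),cv2.COLOR_BGR2GRAY)
print(im[138:158,250:268])
for v in (149,149.5,150,150.5): print('tip',v,plane('side',257.7,v,92.6+1))
for v in (153.5,154,154.5): print('hole',v,plane('side',256.4,v,89))
print('noseproj',[proj('side',(600.5-1.8,-152.6-2.2,z)) for z in (92.6,121.6)])
E
```

```text
[[203 201 205 204 201 177 116  69  96 161 203 208 205 205 202 186 166 153]
 [203 205 206 204 200 175 116  70  95 163 203 209 206 205 204 197 180 154]
 [202 201 202 203 200 175 113  70  95 162 200 205 206 205 208 204 181 140]
 [202 202 200 204 198 177 112  68  96 161 202 205 203 203 205 201 169 126]
 [200 200 200 199 197 171 112  71  93 161 195 206 202 203 197 175 139 115]
 [201 203 199 201 199 172 111  68  93 158 199 203 199 176 152 135 119 110]
 [201 199 199 200 199 176 122  79 105 164 204 200 176 141 117 116 114 115]
 [199 197 200 199 199 193 150 107 139 189 199 179 143 121 113 112 114 113]
 [198 198 200 201 200 198 162 116 147 175 162 132 114 113 112 115 114 115]
 [198 200 201 202 202 199 167 116 121 130 108  92  98 103 112 117 121 114]
 [198 203 201 203 203 198 169 122  99  96  85  84  94 105 125 130 132 122]
 [199 197 199 202 199 181 146 106  92  78  81  89 110 133 144 148 147 141]
 [198 199 201 197 182 156 120  99  92  88  80  93 124 148 152 154 156 149]
 [199 201 192 175 164 149 127 110 100  91  97 117 144 155 156 155 148 138]
 [201 191 174 156 150 146 135 117 101 112 134 147 152 155 154 141 122 104]
 [180 167 156 148 134 120 109  91  83 111 144 155 158 153 141 117  91  81]
 [154 148 149 149 129 111 100  89  86 112 141 152 149 135 112  90  72  72]
 [118 130 142 145 143 133 130 123 126 139 146 135 120  96  86  77  68  79]
 [104 107 116 130 132 139 140 149 149 148 136 113  90  80  75  66  69  83]
 [108 103  98 101 108 116 133 144 141 126 108  89  80  71  73  81  92  93]]
tip 149 [ 606.371  -170.1355   93.6   ]
tip 149.5 [ 604.8606 -167.6554   93.6   ]
tip 150 [ 603.3549 -165.1828   93.6   ]
tip 150.5 [ 601.8538 -162.7178   93.6   ]
hole 153.5 [ 600.1111 -152.2646   89.    ]
hole 154 [ 598.6281 -149.8409   89.    ]
hole 154.5 [ 597.1497 -147.4246   89.    ]
noseproj [(np.float64(257.2309035683741), np.float64(152.2439378954531)), (np.float64(257.23643884797616), np.float64(144.03911174328374))]
```

Request:
carry_out(rows=[[[0,0,-0.004,0,0,0,0],[0,0,-0.004,0,0,0,0],[0,0,-0.004,0,0,0,0],[0,0,-0.004,0.002,0,0,0],[0,0,-0.004,0.004,0,0,0],[0,0,-0.004,0.005,0,0,0],[0,0,-0.004,0.005,0,0,0]]])

```text
t: 11.28
position: [600.9, -148.8, 166.3]
eef_rot: [-0.0, 0.999, -0.049, -0.0]
wrist_force: [-0.5, -0.3, -0.5]
width: 15.3
```

Request:
carry_out(rows=[[[0,0,0,0.002,0,0,0],[0,0,0,0.003,0,0,0],[0,0,0,0.004,0,0,0],[0,0,0,0.004,0,0,0]]])

```text
t: 11.62
position: [601.2, -149.0, 162.5]
eef_rot: [0.0, 0.999, -0.049, -0.0]
wrist_force: [0.3, -0.2, -1.2]
width: 15.0
```

The nose is in the upper hole with no contact (tip ≈84). I'll lower to ≈80 and feel the walls.

Request:
carry_out(rows=[[[0,0,0,0.002,0,0,0],[0,0,0,0.004,0,0,0],[0,0,0,0.004,0,0,0]]])

```text
t: 11.87
position: [601.2, -148.9, 158.3]
eef_rot: [0.0, 0.999, -0.049, -0.0]
wrist_force: [0.3, -1.1, -2.3]
width: 14.9
```

Request:
carry_out(rows=[[[0,0.001,0,0,0,0,0],[0,0.002,0,0,0,0,0],[0,0.003,0,0,0,0,0],[0,0.003,0,0,0,0,0],[0,0.003,0,0,0,0,0]]])

```text
t: 12.28
position: [604.2, -149.0, 158.6]
eef_rot: [-0.0, 0.999, -0.049, -0.0]
wrist_force: [0.0, -0.4, -1.1]
width: 15.3
```

Request:
carry_out(rows=[[[0,0.001,0,0,0,0,0],[0,0.002,0,0,0,0,0],[0,0.002,0,0,0,0,0],[0,0.002,0,0,0,0,0]]])

```text
t: 12.62
position: [605.9, -149.4, 158.6]
eef_rot: [0.0, 0.999, -0.049, -0.0]
wrist_force: [-0.2, -1.5, -0.4]
width: 15.1
```

Request:
carry_out(rows=[[[0,0.001,0,0,0,0,0],[0,0.002,0,0,0,0,0],[0,0.002,0,0,0,0,0],[0,0.002,0,0,0,0,0]]])

```text
t: 12.95
position: [607.5, -149.9, 158.4]
eef_rot: [0.0, 0.999, -0.049, -0.001]
wrist_force: [-2.3, -1.3, -1.4]
width: 15.3
```

Request:
carry_out(rows=[[[0,0.001,0,0,0,0,0],[0,0.001,0,0,0,0,0],[0,0.001,0,0,0,0,0]]])

```text
t: 13.2
position: [608.3, -150.0, 158.4]
eef_rot: [0.0, 0.999, -0.049, -0.001]
wrist_force: [-2.6, -1.4, -0.9]
width: 15.1
```

Request:
carry_out(rows=[[[0,-0.004,0,0,0,0,0],[0,-0.007,0,0,0,0,0],[0,-0.01,0,0,0,0,0],[0,-0.01,0,0,0,0,0],[0,-0.01,0,0,0,0,0]]])

```text
t: 13.62
position: [600.6, -148.6, 159.5]
eef_rot: [0.0, 0.999, -0.048, 0.002]
wrist_force: [0.4, -0.9, -0.1]
width: 15.4
```

Request:
carry_out(rows=[[[0,-0.001,0,0,0,0,0],[0,-0.002,0,0,0,0,0],[0,-0.002,0,0,0,0,0]]])

```text
t: 13.87
position: [598.8, -148.8, 159.4]
eef_rot: [0.0, 0.999, -0.049, 0.002]
wrist_force: [3.4, -3.2, -0.9]
width: 15.0
```

Request:
carry_out(rows=[[[0,-0.001,0,0,0,0,0],[0,-0.002,0,0,0,0,0],[0,-0.002,0,0,0,0,0]]])

```text
t: 14.12
position: [597.0, -149.0, 159.4]
eef_rot: [0.001, 0.999, -0.049, 0.002]
wrist_force: [4.7, -2.3, -1.7]
width: 15.5
```

Request:
carry_out(rows=[[[0,0.003,0.001,0,0,0,0],[0,0.006,0.003,0,0,0,0],[0,0.006,0.003,0,0,0,0],[0,0.006,0.003,0,0,0,0]]])

```text
t: 14.45
position: [599.1, -150.9, 157.6]
eef_rot: [-0.001, 0.999, -0.049, -0.002]
wrist_force: [-0.6, 0.7, -1.0]
width: 15.1
```

Request:
carry_out(rows=[[[0,0,0.002,0,0,0,0],[0,0,0.003,0,0,0,0],[0,0,0.003,0,0,0,0]]])

```text
t: 14.7
position: [599.8, -154.9, 158.3]
eef_rot: [-0.0, 0.999, -0.049, -0.001]
wrist_force: [-0.5, -0.9, -2.0]
width: 15.0
```

Request:
carry_out(rows=[[[0,0,0.001,0,0,0,0],[0,0,0.0015,0,0,0,0],[0,0,0.0015,0,0,0,0]]])

```text
t: 14.95
position: [600.3, -156.4, 158.7]
eef_rot: [-0.0, 0.999, -0.049, -0.0]
wrist_force: [0.4, -0.3, -0.9]
width: 15.1
```

Request:
carry_out(rows=[[[0,0.002,0,0,0,0,0],[0,0.002,0.0015,0,0,0,0],[0,0.002,0.0015,0,0,0,0]]])

```text
t: 15.2
position: [602.4, -158.3, 158.7]
eef_rot: [0.0, 0.999, -0.049, 0.0]
wrist_force: [-0.1, -0.6, -0.5]
width: 15.1
```

Request:
carry_out(rows=[[[0,0,0.001,0,0,0,0],[0,0,0.0015,0,0,0,0],[0,0,0.0015,0,0,0,0]]])

```text
t: 15.45
position: [602.1, -159.7, 158.7]
eef_rot: [0.0, 0.999, -0.049, -0.0]
wrist_force: [-0.4, -0.8, -0.8]
width: 15.5
```

```bash
python3 -c "
from h import *
loc(602,-154,158.5,-0.097)
for n in ('side',):
  p,d=cap(n,n+'9')
  a=p[130:175,230:290] 
  cv2.imwrite(f'pics/{n}9c.png',cv2.resize(a,(800,600),interpolation=cv2.INTER_CUBIC))
"
```

```text
t 15.45 pos [ 602.0838 -159.681   158.6718] yaw -0.0975 F [-0.4299 -0.8292 -0.7889] w 15.5
shift m [-0.0006 -0.0056  0.0002] turn [ 0.0001  0.     -0.0005] joints [ 0.1886  0.6309  0.0594  1.5833 -0.0437  0.9286 -1.4055]
```

View pics/side9c.png

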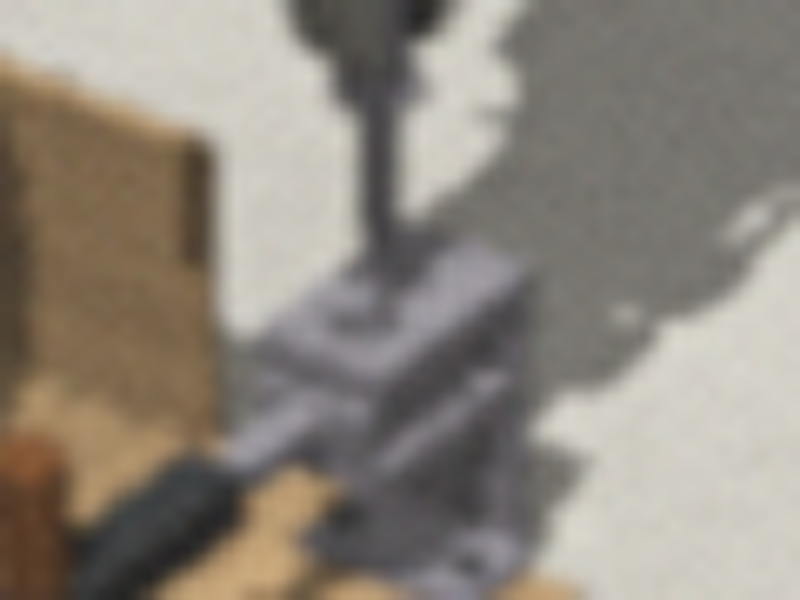

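Request:
carry_out(rows=[[[0,0,0.001,0,0,0,0],[0,0,0.0015,0,0,0,0],[0,0,0.0015,0,0,0,0]]])

```text
t: 15.75
position: [602.1, -160.3, 158.7]
eef_rot: [-0.001, 0.999, -0.048, 0.0]
wrist_force: [-0.2, 0.9, -1.2]
width: 14.8
```

Request:
carry_out(rows=[[[0,0,0.001,0,0,0,0],[0,0,0.0015,0,0,0,0],[0,0,0.0015,0,0,0,0]]])

```text
t: 16.0
position: [602.1, -160.9, 158.7]
eef_rot: [-0.001, 0.999, -0.048, -0.0]
wrist_force: [1.3, 2.6, -0.1]
width: 14.9
```

Request:
carry_out(rows=[[[0,0,-0.003,0,0,0,0],[0,0,-0.006,0,0,0,0],[0,0,-0.009,0,0,0,0],[0,0,-0.011,0,0,0,0],[0,0,-0.011,0,0,0,0]]])

```text
t: 16.42
position: [603.0, -151.2, 158.7]
eef_rot: [0.0, 0.999, -0.048, 0.0]
wrist_force: [0.0, 0.2, 0.5]
width: 14.9
```

Request:
carry_out(rows=[[[0,0,-0.001,0,0,0,0],[0,0,-0.0015,0,0,0,0],[0,0,-0.0015,0,0,0,0]]])

```text
t: 16.67
position: [603.1, -150.0, 158.7]
eef_rot: [0.0, 0.999, -0.049, -0.0]
wrist_force: [0.1, -0.4, -0.6]
width: 15.1
```

Request:
carry_out(rows=[[[0,0,-0.001,0,0,0,0],[0,0,-0.0015,0,0,0,0],[0,0,-0.0015,0,0,0,0]]])

```text
t: 16.92
position: [603.2, -148.8, 158.7]
eef_rot: [0.0, 0.999, -0.049, 0.0]
wrist_force: [0.3, 0.5, -0.6]
width: 15.4
```

Request:
carry_out(rows=[[[0,0,-0.001,0,0,0,0],[0,0,-0.0015,0,0,0,0],[0,0,-0.0015,0,0,0,0]]])

```text
t: 17.17
position: [603.2, -148.2, 158.7]
eef_rot: [0.001, 0.999, -0.049, 0.0]
wrist_force: [0.1, -2.9, -0.5]
width: 15.2
```

Request:
carry_out(rows=[[[0,0,-0.001,0,0,0,0],[0,0,-0.0015,0,0,0,0],[0,0,-0.0015,0,0,0,0]]])

```text
t: 17.42
position: [603.2, -147.5, 158.7]
eef_rot: [0.001, 0.999, -0.049, 0.0]
wrist_force: [-0.2, -5.6, -1.0]
width: 15.3
```

Request:
carry_out(rows=[[[0,0,0.004,0,0,0,0],[0,0,0.0075,0,0,0,0],[0,0.003,0.0075,0,0,0,0],[0,0.004,0.0075,0,0,0,0],[0,0.004,0.0075,0,0,0,0]]])

```text
t: 17.83
position: [607.4, -151.9, 158.6]
eef_rot: [-0.001, 0.999, -0.048, 0.0]
wrist_force: [-0.0, 0.6, -1.6]
width: 15.5
```

Request:
carry_out(rows=[[[0,0.001,0,0,0,0,0],[0,0.0015,0,0,0,0,0],[0,0.0015,0,0,0,0,0]]])

```text
t: 18.08
position: [608.4, -153.0, 158.6]
eef_rot: [-0.0, 0.999, -0.048, -0.0]
wrist_force: [-0.8, -0.1, -0.4]
width: 15.1
```

Request:
carry_out(rows=[[[0,0.001,0,0,0,0,0],[0,0.0015,0,0,0,0,0],[0,0.0015,0,0,0,0,0]]])

```text
t: 18.33
position: [609.2, -153.5, 158.5]
eef_rot: [-0.0, 0.999, -0.049, -0.001]
wrist_force: [-1.7, 0.5, 0.3]
width: 15.1
```

Request:
carry_out(rows=[[[0,-0.004,0,0,0,0,0],[0,-0.007,0,0,0,0,0],[0,-0.009,0,0,0,0,0],[0,-0.009,0,0,0,0,0],[0,-0.009,0,0,0,0,0]]])

```text
t: 18.75
position: [600.8, -152.8, 158.9]
eef_rot: [0.0, 0.999, -0.049, 0.0]
wrist_force: [-0.6, -1.2, -1.1]
width: 15.5
```

Request:
carry_out(rows=[[[0,-0.001,0,0,0,0,0],[0,-0.0015,0,0,0,0,0],[0,-0.0015,0,0,0,0,0]]])

```text
t: 19.0
position: [599.3, -152.6, 158.7]
eef_rot: [-0.0, 0.999, -0.049, 0.0]
wrist_force: [0.6, 0.2, 0.3]
width: 15.1
```

Request:
carry_out(rows=[[[0,-0.001,0,0,0,0,0],[0,-0.0015,0,0,0,0,0],[0,-0.0015,0,0,0,0,0]]])

```text
t: 19.25
position: [597.7, -152.4, 158.7]
eef_rot: [-0.0, 0.999, -0.049, -0.0]
wrist_force: [-0.3, 0.3, -0.9]
width: 15.1
```

Request:
carry_out(rows=[[[0,-0.001,0,0,0,0,0],[0,-0.0015,0,0,0,0,0],[0,-0.0015,0,0,0,0,0]]])

```text
t: 19.5
position: [596.9, -152.4, 158.8]
eef_rot: [0.0, 0.999, -0.049, 0.001]
wrist_force: [1.5, -0.3, -0.9]
width: 15.3
```

Request:
carry_out(rows=[[[0,-0.001,0,0,0,0,0],[0,-0.0015,0,0,0,0,0],[0,-0.0015,0,0,0,0,0]]])

```text
t: 19.75
position: [595.9, -152.3, 158.9]
eef_rot: [0.0, 0.999, -0.049, 0.001]
wrist_force: [4.0, -0.9, -2.5]
width: 15.0
```

Request:
carry_out(rows=[[[0,0.004,0.001,0,0,0,0],[0,0.0075,0.001,0,0,0,0],[0,0.0075,0.001,0,0,0,0],[0,0.0075,0.001,0,0,0,0]]])

```text
t: 20.08
position: [601.6, -153.8, 158.3]
eef_rot: [-0.0, 0.999, -0.049, -0.001]
wrist_force: [-0.6, -1.4, -1.4]
width: 15.8
```

```bash
python3 -c "
from h import *
loc(602.7,-154.2,153,-0.097)
"
```

```text
t 20.08 pos [ 601.5592 -153.8033  158.3296] yaw -0.0972 F [-0.6491 -1.383  -1.3698] w 15.8
shift m [0.0012 0.0003 0.0053] turn [-0.0002  0.0021 -0.0002] joints [ 0.1795  0.6294  0.0594  1.5877 -0.0437  0.9278 -1.4141]
```

Now lower gently to feel the eye.

Request:
carry_out(rows=[[[0,0.001,0,0.001,0,0,0],[0,0.001,0,0.002,0,0,0],[0,0.001,0,0.003,0,0,0],[0,0.001,0,0.004,0,0,0],[0,0.001,0,0.004,0,0,0]]])

```text
t: 20.5
position: [602.8, -153.9, 154.3]
eef_rot: [-0.0, 0.999, -0.049, -0.0]
wrist_force: [0.5, -0.1, -1.2]
width: 15.4
```

Request:
carry_out(rows=[[[0,0,0,0.001,0,0,0],[0,0,0,0.002,0,0,0],[0,0,0,0.002,0,0,0]]])

```text
t: 20.75
position: [603.0, -153.9, 152.4]
eef_rot: [-0.0, 0.999, -0.049, -0.0]
wrist_force: [-0.5, -0.3, -0.5]
width: 15.1
```

Request:
carry_out(rows=[[[0,0,0,0.002,0,0,0],[0,0,0,0.003,0,0,0],[0,0,0,0.004,0,0,0],[0,0,0,0.004,0,0,0]]])

```text
t: 21.08
position: [603.0, -153.9, 148.4]
eef_rot: [-0.0, 0.999, -0.049, -0.0]
wrist_force: [-0.1, -1.1, -1.4]
width: 14.9
```

Request:
carry_out(rows=[[[0,0,0,0.001,0,0,0],[0,0,0,0.002,0,0,0],[0,0,0,0.003,0,0,0],[0,0,0,0.003,0,0,0]]])

```text
t: 21.42
position: [603.0, -154.0, 145.4]
eef_rot: [-0.0, 0.999, -0.049, -0.0]
wrist_force: [0.1, -0.2, -1.3]
width: 15.1
```

Request:
carry_out(rows=[[[0,0,-0.001,0,0,0,0],[0,0,-0.002,0,0,0,0],[0,0,-0.002,0,0,0,0]]])

```text
t: 21.67
position: [603.4, -152.0, 145.7]
eef_rot: [0.0, 0.999, -0.048, 0.0]
wrist_force: [-0.7, -1.7, -1.9]
width: 15.0
```

Request:
carry_out(rows=[[[0,0,-0.001,0,0,0,0],[0,0,-0.0015,0,0,0,0],[0,0,-0.0015,0,0,0,0]]])

```text
t: 21.92
position: [603.4, -151.6, 145.7]
eef_rot: [0.001, 0.999, -0.049, 0.0]
wrist_force: [0.2, -1.4, -0.9]
width: 15.0
```

Request:
carry_out(rows=[[[0,0,-0.001,0,0,0,0],[0,0,-0.0015,0,0,0,0],[0,0,-0.0015,0,0,0,0]]])

```text
t: 22.17
position: [603.4, -150.9, 145.7]
eef_rot: [0.001, 0.999, -0.049, 0.0]
wrist_force: [0.5, -4.1, -1.6]
width: 15.0
```

Request:
carry_out(rows=[[[0,0,-0.001,0,0,0,0],[0,0,-0.0015,0,0,0,0],[0,0,-0.0015,0,0,0,0]]])

```text
t: 22.42
position: [603.5, -150.1, 145.8]
eef_rot: [0.002, 0.999, -0.049, 0.0]
wrist_force: [0.0, -4.3, -1.7]
width: 15.3
```

Request:
carry_out(rows=[[[0,0,-0.001,0,0,0,0],[0,0,-0.0015,0,0,0,0],[0,0,-0.0015,0,0,0,0]]])

```text
t: 22.67
position: [603.7, -148.7, 145.8]
eef_rot: [0.002, 0.999, -0.049, 0.0]
wrist_force: [-0.9, -5.7, -1.9]
width: 15.4
```

Request:
carry_out(rows=[[[0,0,0.004,0,0,0,0],[0,0,0.008,0,0,0,0],[0,0,0.01,0,0,0,0],[0,0,0.01,0,0,0,0]]])

```text
t: 23.0
position: [603.1, -154.8, 145.6]
eef_rot: [-0.001, 0.999, -0.048, -0.0]
wrist_force: [0.2, 0.2, -1.2]
width: 15.1
```

Request:
carry_out(rows=[[[0,0,0.001,0,0,0,0],[0,0,0.001,0,0,0,0],[0,0,0.001,0,0,0,0]]])

```text
t: 23.25
position: [603.0, -156.3, 145.7]
eef_rot: [-0.0, 0.999, -0.048, 0.0]
wrist_force: [-0.5, 0.6, -1.8]
width: 15.1
```

Request:
carry_out(rows=[[[0,0,0.001,0,0,0,0],[0,0,0.001,0,0,0,0],[0,0,0.001,0,0,0,0]]])

```text
t: 23.5
position: [602.9, -157.6, 145.7]
eef_rot: [-0.0, 0.999, -0.048, 0.0]
wrist_force: [-0.5, -0.1, -1.2]
width: 15.4
```

Request:
carry_out(rows=[[[0,0,0.001,0,0,0,0],[0,0,0.001,0,0,0,0],[0,0,0.001,0,0,0,0]]])

```text
t: 23.75
position: [602.8, -158.0, 145.7]
eef_rot: [-0.001, 0.999, -0.048, -0.0]
wrist_force: [0.2, 1.5, -1.6]
width: 15.4
```

Request:
carry_out(rows=[[[0,0,0.001,0,0,0,0],[0,0,0.001,0,0,0,0],[0,0,0.001,0,0,0,0]]])

```text
t: 24.0
position: [602.8, -158.5, 145.7]
eef_rot: [-0.001, 0.999, -0.048, 0.0]
wrist_force: [1.0, 4.7, -0.4]
width: 15.1
```

Contact is at −157.8, so the eye is centred at about −154.2, in line with the yoke. Returning to the centre to go down.

Request:
carry_out(rows=[[[0,0,-0.003,0,0,0,0],[0,0,-0.0055,0,0,0,0],[0,0,-0.0055,0,0,0,0],[0,0,-0.0055,0,0,0,0]]])

```text
t: 24.33
position: [603.0, -155.7, 145.7]
eef_rot: [0.001, 0.999, -0.049, 0.0]
wrist_force: [0.3, -0.2, -0.8]
width: 15.2
```

```bash
python3 -c "
from h import *
loc(602.7,-154.2,140,-0.097)
"
```

```text
t 24.33 pos [ 602.9623 -155.6895  145.7184] yaw -0.0977 F [ 0.2625 -0.169  -0.8371] w 15.2
shift m [-0.0004 -0.0015  0.0057] turn [ 0.0018 -0.0001 -0.0007] joints [ 0.181   0.6449  0.0596  1.5978 -0.0434  0.8998 -1.4128]
```

Request:
carry_out(rows=[[[0,0,0,0,0,0,0],[0,0,-0.001,0,0,0,0],[0,0,-0.001,0,0,0,0]]])

```text
t: 24.58
position: [603.2, -153.7, 145.7]
eef_rot: [0.0, 0.999, -0.049, -0.0]
wrist_force: [0.3, 0.1, -1.7]
width: 14.9
```

Request:
carry_out(rows=[[[0,0,0,0.002,0,0,0],[0,0,0,0.004,0,0,0],[0,0,0,0.006,0,0,0],[0,0,0,0.006,0,0,0]]])

```text
t: 24.92
position: [602.8, -153.4, 139.0]
eef_rot: [-0.0, 0.999, -0.049, -0.001]
wrist_force: [-0.2, -0.1, -1.1]
width: 15.0
```

Request:
carry_out(rows=[[[0,0,0.0008,0,0,0,0],[0,0,0.0008,0.003,0,0,0],[0,0,0.0008,0.006,0,0,0],[0,0,0.0008,0.009,0,0,0],[0,0,0.0008,0.01,0,0,0],[0,0,0.0008,0.01,0,0,0]]])

```text
t: 25.42
position: [602.8, -154.1, 129.1]
eef_rot: [-0.0, 0.999, -0.049, -0.001]
wrist_force: [-0.2, 0.2, -0.4]
width: 15.1
```

Request:
carry_out(rows=[[[0,0,0,0.001,0,0,0],[0,0,0,0.002,0,0,0],[0,0,0,0.003,0,0,0],[0,0,0,0.003,0,0,0]]])

```text
t: 25.75
position: [603.0, -154.2, 126.5]
eef_rot: [-0.0, 0.999, -0.049, -0.0]
wrist_force: [-0.8, 0.7, -1.2]
width: 15.4
```

Request:
carry_out(rows=[[[0,0,0,0.001,0,0,0],[0,0,0,0.002,0,0,0],[0,0,0,0.003,0,0,0],[0,0,0,0.003,0,0,0]]])

```text
t: 26.08
position: [603.0, -154.2, 123.4]
eef_rot: [-0.0, 0.999, -0.049, -0.0]
wrist_force: [-0.1, 0.0, -1.1]
width: 15.3
```

Request:
carry_out(rows=[[[0,0,0,0.001,0,0,0],[0,0,0,0.002,0,0,0],[0,0,0,0.003,0,0,0],[0,0,0,0.003,0,0,0]]])

```text
t: 26.42
position: [603.0, -154.2, 120.4]
eef_rot: [-0.0, 0.999, -0.049, -0.0]
wrist_force: [-0.1, 0.1, -0.9]
width: 15.1
```

The shank is in the eye with no force. Continuing.

Request:
carry_out(rows=[[[0,0,0,0.002,0,0,0],[0,0,0,0.004,0,0,0],[0,0,0,0.006,0,0,0],[0,0,0,0.006,0,0,0]]])

```text
t: 26.75
position: [602.7, -154.1, 114.1]
eef_rot: [-0.0, 0.999, -0.049, -0.001]
wrist_force: [0.6, 0.5, -0.5]
width: 15.2
```

Request:
carry_out(rows=[[[0,0,0,0.001,0,0,0],[0,0,0,0.002,0,0,0],[0,0,0,0.003,0,0,0],[0,0,0,0.003,0,0,0]]])

```text
t: 27.08
position: [603.0, -154.3, 111.4]
eef_rot: [-0.0, 0.999, -0.049, -0.0]
wrist_force: [0.4, -0.4, -1.7]
width: 14.9
```

Request:
carry_out(rows=[[[0,0,0,0.001,0,0,0],[0,0,0,0.002,0,0,0],[0,0,0,0.003,0,0,0],[0,0,0,0.003,0,0,0]]])

```text
t: 27.42
position: [603.0, -154.2, 108.4]
eef_rot: [-0.0, 0.999, -0.049, -0.0]
wrist_force: [-0.4, -0.7, -0.5]
width: 15.3
```

Request:
carry_out(rows=[[[0,0,0,0.002,0,0,0],[0,0,0,0.004,0,0,0],[0,0,0,0.005,0,0,0],[0,0,0,0.005,0,0,0]]])

```text
t: 27.75
position: [602.9, -154.2, 103.2]
eef_rot: [-0.0, 0.999, -0.049, -0.0]
wrist_force: [0.2, 0.5, 0.4]
width: 15.2
```

Request:
carry_out(rows=[[[0,0,0,0.001,0,0,0],[0,0,0,0.002,0,0,0],[0,0,0,0.002,0,0,0]]])

```text
t: 28.0
position: [603.1, -154.3, 101.5]
eef_rot: [-0.0, 0.999, -0.049, -0.0]
wrist_force: [-0.1, 0.6, -0.9]
width: 15.4
```

Request:
carry_out(rows=[[[0,0,0,0.001,0,0,0],[0,0,0,0.001,0,0,0],[0,0,0,0.001,0,0,0]]])

```text
t: 28.25
position: [603.3, -154.3, 101.0]
eef_rot: [-0.0, 0.999, -0.049, 0.0]
wrist_force: [-0.4, -0.2, 0.7]
width: 15.1
```

Request:
carry_out(rows=[[[0,0,0,0.001,0,0,0],[0,0,0,0.001,0,0,0],[0,0,0,0.001,0,0,0]]])

```text
t: 28.5
position: [603.3, -154.3, 100.9]
eef_rot: [-0.0, 0.999, -0.049, 0.0]
wrist_force: [-2.8, 0.3, 5.7]
width: 15.1
```

The flange is on the ear at z 100.9, as expected, with 5.7 N. Relax, release and rise straight up.

Request:
carry_out(rows=[[[0,0,0,-0.001,0,0,0],[0.03,0,0,-0.001,0,0,0],[0.045,0,0,-0.001,0,0,0],[0.045,0,0,-0.001,0,0,0],[0.045,0,0,-0.001,0,0,0]]])

```text
t: 28.92
position: [603.1, -154.3, 100.5]
eef_rot: [-0.0, 0.999, -0.049, -0.0]
wrist_force: [-0.4, -0.6, -0.5]
width: 37.4
```

Request:
carry_out(rows=[[[0.045,0,0,-0.01,0,0,0],[0.045,0,0,-0.03,0,0,0],[0.045,0,0,-0.05,0,0,0],[0.045,0,0,-0.08,0,0,0],[0.045,-0.02,0,-0.11,0,0,0],[0.045,-0.06,-0.01,-0.12,0,0,0],[0.045,-0.1,-0.04,-0.12,0,0,0],[0.045,-0.12,-0.08,-0.12,0,0,0],[0.045,-0.12,-0.11,-0.12,0,0,0],[0.045,-0.12,-0.14,-0.12,0,0,0],[0.045,-0.12,-0.17,-0.12,0,0,0],[0.045,-0.12,-0.2,-0.12,0,0,0]]])

```text
t: 29.92
position: [503.1, 58.0, 221.9]
eef_rot: [-0.0, 0.999, -0.049, 0.001]
wrist_force: [1.1, -0.3, -0.1]
width: 45.1
```

```bash
python3 -c "
from h import *
loc(450,150,220,-0.097)
for n in ('side','top'):
  p,d=cap(n,n+'10')
  a=p[110:185,210:310] if n=='side' else p[120:210,210:330]
  cv2.imwrite(f'pics/{n}10c.png',cv2.resize(a,(800,600),interpolation=cv2.INTER_CUBIC))
  cv2.imwrite(f'pics/{n}10b.png',cv2.resize(p,(800,600)))
"
```

```text
t 29.92 pos [503.1201  57.9803 221.8746] yaw -0.0971 F [ 1.0874 -0.2676 -0.0604] w 45.1
shift m [-0.0618 -0.0864  0.0018] turn [-0.0005 -0.0017 -0.0001] joints [-0.1766  0.3884  0.0264  1.8298 -0.0126  0.9218 -1.8125]
```

View pics/side10c.png

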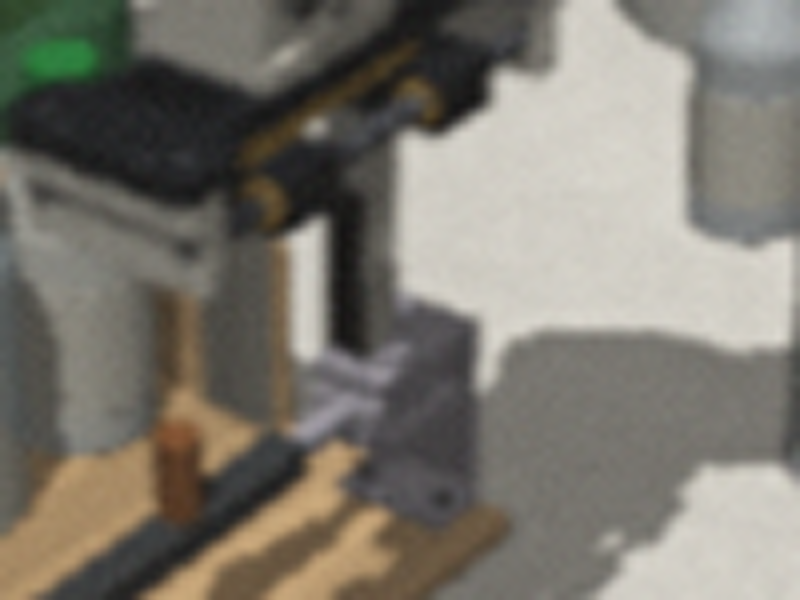

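View pics/top10c.png

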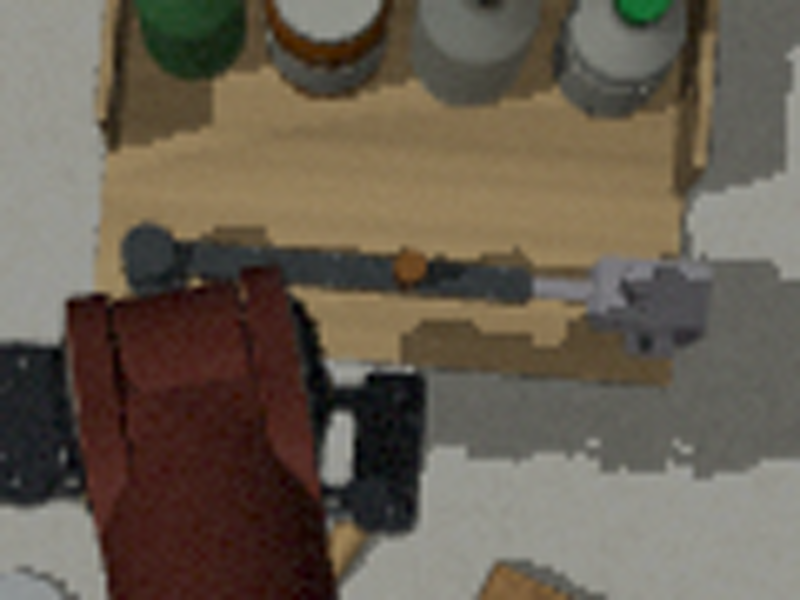

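View pics/side10b.png

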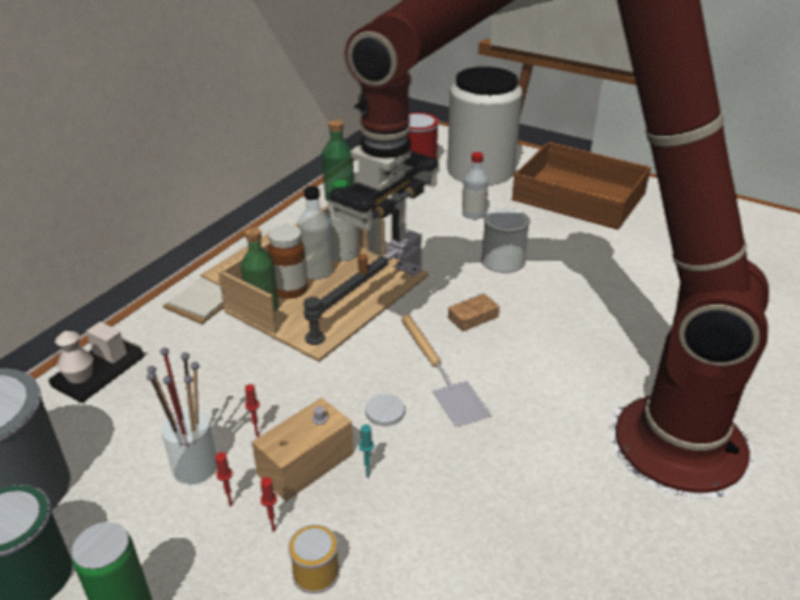

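The gripper hides the yoke in the side view, so I'll move clear.

Request:
carry_out(rows=[[[0.045,-0.02,-0.04,-0.02,0,0,0],[0.045,-0.03,-0.08,-0.03,0,0,0],[0.045,-0.04,-0.12,-0.03,0,0,0],[0.045,-0.04,-0.16,-0.03,0,0,0],[0.045,-0.04,-0.19,-0.03,0,0,0],[0.045,-0.04,-0.19,-0.03,0,0,0],[0.045,-0.04,-0.19,-0.03,0,0,0]]])

```text
t: 30.6
position: [481.4, 251.1, 250.9]
eef_rot: [-0.0, 0.999, -0.047, 0.0]
wrist_force: [-0.5, -1.1, -1.1]
width: 44.7
```

```bash
python3 -c "
from h import *
for n in ('side','top'):
  p,d=cap(n,n+'11')
  a=p[110:185,210:310] if n=='side' else p[130:190,250:330]
  cv2.imwrite(f'pics/{n}11c.png',cv2.resize(a,(800,600),interpolation=cv2.INTER_CUBIC))
print(robot.read_state()['t'])
"
```

```text
30.7
```

View pics/side11c.png

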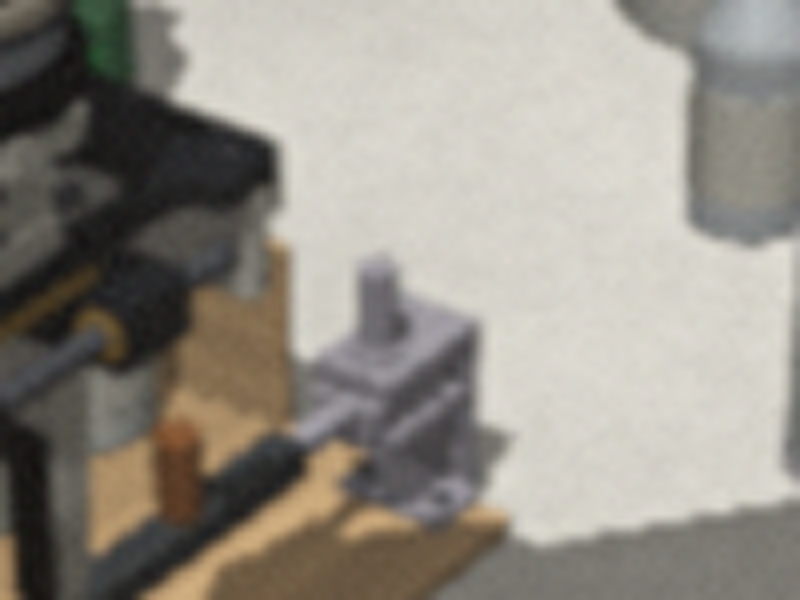

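View pics/top11c.png

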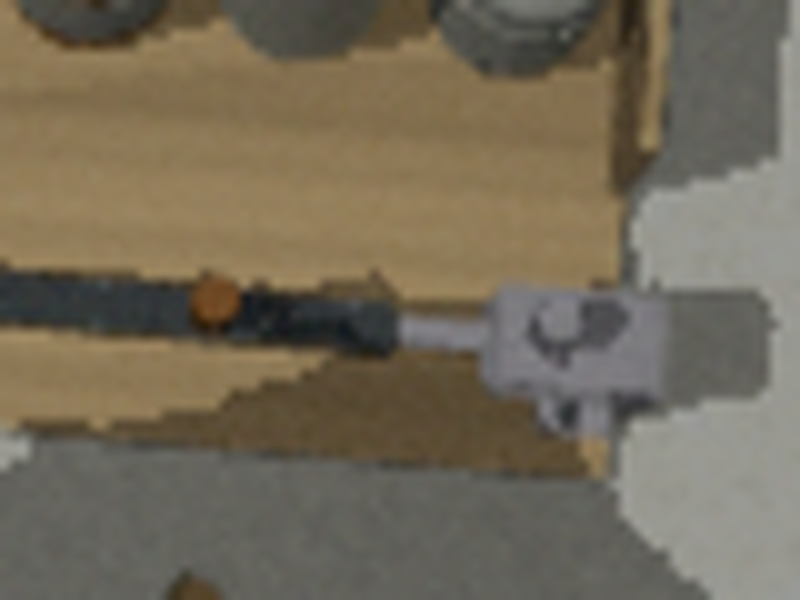

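The pin stands upright with its barrel at (380,305) in the side crop and its flange on the upper ear. The bar is still shut, and the gripper is clear. Handing in.

```bash
python3 -c "
from h import *
print(workorder.hand_in())"
```

```text
the job is handed in; nothing more can be done
None
```

The bottles are locked in: the bar is shut and the long pin is fully home through the upper ear, the eye and the lower ear. I handed the job in at about 31 s. The hand-in gives no verdict.

**What I did**
- **Bar:** I pushed the knob with closed fingers until the bar met its stop. At 12 N it moved no further.
- **Pin:** I took the long pin from the block. With its nose I felt the upper hole's walls and put the centre at about (602.7, −154.2).
- **Eye:** I drew the eye about 1.5 mm into line. The pin then went down with no noticeable force until the flange met the ear at the expected height, with about 6 N, and I let go.

**Last checks**
- The final pictures show the pin upright with its flange on the ear, the bar shut and the gripper clear.
- In the side view taken just after release, the stub was still in its hole, and the look-alikes and loose things stood where they were.
- The two cameras disagreed with each other by 3–4 mm, and the hole I felt was about 2–4 mm from their estimates. I relied on the feel.
- My first x probe was misleading because it was off-centre in y, so I repeated it.

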